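Gauge the height of a printed test bar

ROBOT

A 7-joint arm with a two-finger parallel gripper is mounted at the origin on the work surface. World frame = base frame: x ahead of the robot, y to its left, z up, the work surface at z = 0. Lengths are in m, angles in degrees, forces in N, time in s.
With the tool pointing down it reaches from about 0.425 to 0.875 m from the base axis. Payload 4.7 kg.
Tool frame: the origin (TCP) lies on the centre line of the jaws, within the pads' length; the fingertips stand 11 mm ahead of it and the grasp point (between the pads) lies 8 mm behind it; z points along the fingers, y is the direction in which the jaws open and shut (so a half turn about z gives the same grasp; the last joint's range is limited). The gripper opens to 87 mm and grips with 3 to 60 N. Pads are 19 mm wide; open, the fingers measure 117 mm over their backs; the gripper's body (75 mm by 190 mm) begins 51 mm behind the grasp point.
Start: joints at [-75.396, 18.392, -4.016, 83.108, 1.295, 78.541, -3.26], TCP at [0.155, 0.631, 0.234] pointing down, gripper open.
Joint ranges: [-163.93, 163.93], [-17.29, 119.83], [-79.2, 71.16], [3.27, 140.29], [-89.18, 269.18], [5.43, 117.66], [-154.24, 154.24]. Speed limits (degrees/s): [147.25, 147.25, 180, 180, 180, 180, 180].

INTERFACE

Orientations are given as [roll, pitch, yaw] about the fixed x, y, z axes, in that order (R = Rz(yaw) Ry(pitch) Rx(roll)).
In Python, from cell import env gives the robot as it stands.
- The arm moves only by the tool servo_tool, never from a script. Its argument "moves" is text: rows parted by semicolons, each of 7 numbers parted by spaces: the shift along the tool's x, y, z as a fraction of full scale, then the turn, a rotation vector about the tool's x, y, z as a fraction of full scale, then the gripper's target within -1 to 1 (shut at 1, half-way at 0, fully open at -1). A call has 1 to 20 rows; each row shifts and turns the pose as measured when the row begins, along the tool's axes as they then stand; what a row does not reach is not made up. Full scale, the value 1, is 1000 mm for a shift and 0.5 rad for a turn. A row lasts 1/12 s, in which the tool goes at most 41.7 mm and 7.16 degrees, less where a joint would pass 70% of its speed; a pose out of reach is approached as far as the arm can. A call with a number of a shift or a turn outside -1 to 1 is refused whole. A call with a gripper value outside its range is refused whole. The fingers move at their own pace and stop on an object; "squeeze" is the grip in N (left out, the last holds). Time passes only in rows, so rows that do not move let the fingers close. It gives the time, the measured TCP pose, the force and the opening at its end, in the units of the state.
- env.get_obs(): the state, without advancing time (a new reading comes with each control period).
- env.read_camera(name): name is "side" or "top" or "wrist"; returns a dict with "img" (420x560x3 uint8, red, green, blue), "range_z" (420x560 float32, m along the optical axis (not along the pixel's ray), 0 where there is no reading), "mtx" (3x3 intrinsics, pixels), "T" (4x4, takes a point from camera to world coordinates); the wrist camera has in their place "hand_eye" (4x4, takes a point from camera to tool coordinates, whose origin is the TCP and whose axes are the flange's). Camera axes: x right, y up, looking along -z (the intrinsics and any distortion apply to the point x, -y, -z); pixel columns grow to the right and rows downward; lengths in m; the calibration is good to about 2 mm. A picture is of the moment at which its call begins: read the wrist's pose just before it.
- env.sign_off(): hands the job in, once; it reports no verdict.
The state is a dict: "time_s": time; "qpos": joint angles; "joint_velocities": joint speeds; "effort": joint torques, N m; "tool_pos": TCP position; "tool_rot": TCP orientation; "force": force on the tool from outside, world axes, zero at the start; "wrist_torque": the same for the moment, N m; "grip_width": finger opening in m.
Only numpy, scipy, OpenCV 4.12 (cv2) and the standard library are available. Lean on these libraries where they do the work, as an engineer would, in place of code of your own. Each camera call takes 0.05 s, during which the arm holds its last target.

TASK

Take the amber test bar out of the slanted drying rack and stand it upright on its base in the middle of the gauge's round anvil, under the raised foot. Then bring the gauge head down by its black knob until the sprung foot presses on the bar and the orange pointer stands within the green band, never pushing the foot right up to its stop, and let go so that the reading stays. Leave the two tooth models, the scraper, the bottles and the jar where they are.

Things in the scene. Friction and masses are not known exactly. Their poses are not given: they have to be found in the camera images.
- test_bar: amber resin test bar, a block 36 (its x) x 30 (y) x 90 mm (z), about 0.12 kg, ribs on its -x face. Origin at the centre of its 36 x 30 base, z along the bar to its top. At first it leans in one of the rack's three places, top 35 degrees from vertical towards the rack's +x, its x and y axes in line with the rack's; its +y and -y faces are free from 15 mm above the base up, 45 mm clear on each side.
- rack: fixed slanted steel drying rack on a white drip tray 150 x 230 mm. Origin on the table; part bases sit at x = 0, y = -80, 0, +80 mm, 36 mm above the table. Each place: a ledge with 8 mm high side lips, and a back rail 16 mm wide, 86 mm long behind the part, leaning 35 degrees from vertical (top towards +x). 8 mm cross rods run behind the rails.
- model_ivory: ivory printed tooth model 35 x 32 x 66 mm leaning in another place of the rack, origin at the centre of its base as for the test bar; to be left alone
- model_grey: grey printed tooth model 35 x 32 x 70 mm leaning in another place of the rack, origin as for the test bar; to be left alone
- gauge: fixed bench height gauge. Origin on the table below the anvil's axis; base 150 mm wide (y), x = -75 to +135 mm, 30 mm high. Column 28 mm thick, 318 mm high at x = +100 mm; the head reaches from it towards -x over the anvil, so load from -x. White head housing 44 (x) x 56 (y) x 62 mm high, its underside 28 mm above the hanging foot's tip; windows show the orange pointer and green band.
- anvil (a point): centre of the anvil's flat steel top, a disc 70 mm across, 45 mm above the table
- foot_tip (a point): centre of the underside of the gauge's foot, a steel disc 16 mm across on an 8 mm spindle, on the axis of the anvil; with the head fully up it hangs 154 mm above the anvil top
- knob (a point): centre of the black round knob on top of the head, 30 mm across and 30 mm high, on the axis of the anvil; the white housing's top lies 23 mm below this point. 312 mm above the table with the head fully up
- head (a joint): travel of the gauge head down its column in m: 0 = fully up, grows as the head goes down, to 0.082 at its lower stop. It stays where it is left; moving it takes 3 to 4 N downwards, about 11 N upwards.
- foot (a joint): how far the sprung foot is pushed up into the head in m: 0 = hanging free, 0.014 = at its stop. Spring about 0.15 N per mm, 0.9 N to start it moving, 3 N at the stop. The orange pointer rides with it and is in the green band from 0.004 to 0.010.
- scraper: flat scraper with black handle and steel blade, about 190 x 28 x 9 mm, lying on the table; origin under its middle, x along it towards the blade; to be left alone
- wash_bottle: white bottle with red cap, 68 mm across, 170 mm high, origin at its bottom centre; to be left alone
- resin_bottle: black bottle, 72 mm across, 160 mm high, origin at its bottom centre; to be left alone
- jar: amber jar, 64 mm across, 70 mm high, origin at its bottom centre; to be left alone
Not all that is in view belongs to the job. Of the things like the test_bar, leave any that is purple; of the rest the larger one is meant.

How it is judged (in metres and radians):
On the way:
1. the test bar stands upright in the middle of the anvil under the raised foot, let go (angle between test_bar's own z axis and vertical below 0.06 rad and horizontal distance between test_bar and anvil below 0.012 m and z of test_bar in the frame of anvil between -0.002 and 0.002 m and contact force between the fingers and test_bar below 0.1 N and value of joint foot below 0.003 m), for 0.2 s.
At the end, for the whole second after the job is handed in: The test bar stands at rest upright (within 0.06 rad) with its base on the anvil and its axis within 12 mm of the anvil's centre; the gauge head stays where it was left, with the foot pressed in 4 to 10 mm by the bar (pointer in the green band) (angle between test_bar's own z axis and vertical below 0.06 rad and horizontal distance between test_bar and anvil below 0.012 m and z of test_bar in the frame of anvil between -0.002 and 0.002 m and value of joint foot between 0.004 and 0.01 m and velocity of joint head between -0.002 and 0.002 m/s and linear speed of test_bar below 0.01 m/s); the robot touches nothing.
It fails at once if the gauge foot is pushed right up to its stop (value of joint foot above 0.0132 m).
It fails at once if a tooth model is displaced by more than 15 mm (distance of any of model_ivory, model_grey from where it was at the start of the episode above 0.015 m).
It fails at once if the scraper or a bottle or the jar is displaced by more than 20 mm (distance of any of scraper, wash_bottle, resin_bottle, jar from where it was at the start of the episode above 0.02 m).
It also fails if it takes over 64 s, if anything falls off the work surface, if the arm or the gripper's body presses on something with over 40 N, if the wrist force passes 120 N, or if a joint passes its speed limit or range.

## Working session

There is one attempt and no reset: what is moved stays moved. The work goes in short steps, Python scripts to look and compute and a tool call to move; the robot and the scene stay as the last step left them, time stands still between calls to the robot, and variables do not carry over. Pictures are saved under pics/ and viewed, and the job is handed in when it is done.

Besides the shell and the picture viewer there is one more tool, called after ">>>" as name(argument=value, ...) on one line, values as JSON. servo_tool: Moves the arm, as the interface text tells. Its arguments: {"type":"object","properties":{"moves":{"type":"string"},"squeeze":{"type":"number"}},"required":["moves"]}

```bash
mkdir -p pics; ls
python3 - <<'E'
from cell import env
import cv2,numpy as np
o=env.get_obs(); print(o)
for n in("top","side","wrist"):
    c=env.read_camera(n); np.savez(f"{n}0.npz",**{k:v for k,v in c.items()})
    cv2.imwrite(f"pics/{n}0.png",c["img"][:,:,::-1]); print(n,c["mtx"].tolist(),{k:np.round(v,4).tolist() for k,v in c.items() if k in("T","hand_eye")},c.keys())
E
```

```text
pics
{'time_s': 0.0, 'qpos': array([-75.39552901,  18.44037738,  -4.01739767,  83.17519581,
         1.29575784,  78.54095978,  -3.26058969]), 'joint_velocities': array([ 0.01628186, -0.05007284,  0.04248191, -0.05191965, -0.08216246,
        0.06306604, -0.09277896]), 'effort': array([ 9.76675947e-04, -4.91312420e+01, -4.03412059e-01, -3.12520838e+01,
       -6.37270161e-02,  4.39820113e-02,  1.73934013e-04]), 'tool_pos': array([0.15491464, 0.63071613, 0.23244425]), 'tool_rot': array([-1.79888762e+02,  5.92198908e-03,  1.66206624e+02]), 'force': array([ 0.96173469,  0.2943141 , -0.92396808]), 'wrist_torque': array([ 0.08047989, -0.00954027, -0.04509031]), 'grip_width': 0.08717297147912839}
top [[448.67380680726654, 0.0, 278.9156802048718], [0.0, 448.67380680726654, 201.96740702257017], [0.0, 0.0, 1.0]] {'T': [[-0.0226, 0.9906, -0.1347, 0.3512], [-0.9996, -0.025, -0.0158, -0.0111], [-0.019, 0.1342, 0.9908, 1.3941], [0.0, 0.0, 0.0, 1.0]]} dict_keys(['img', 'range_z', 'mtx', 'T'])
side [[443.21131136455006, 0.0, 276.89208631105157], [0.0, 443.21131136455006, 206.26890610085107], [0.0, 0.0, 1.0]] {'T': [[0.9402, 0.1569, -0.3022, 0.1502], [-0.34, 0.4812, -0.808, -0.9914], [0.0187, 0.8625, 0.5058, 0.8095], [0.0, 0.0, 0.0, 1.0]]} dict_keys(['img', 'range_z', 'mtx', 'T'])
wrist [[314.17619242577507, 0.0, 272.7160828874727], [0.0, 314.17619242577507, 210.0012886985783], [0.0, 0.0, 1.0]] {'hand_eye': [[-0.0008, 0.9658, 0.2591, 0.0704], [1.0, 0.0008, 0.0003, 0.0019], [0.0001, 0.2591, -0.9658, -0.1518], [0.0, 0.0, 0.0, 1.0]]} dict_keys(['img', 'range_z', 'mtx', 'hand_eye'])
```

View pics/top0.png

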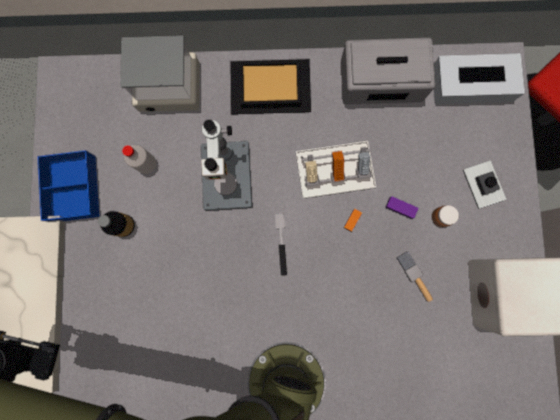

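View pics/side0.png

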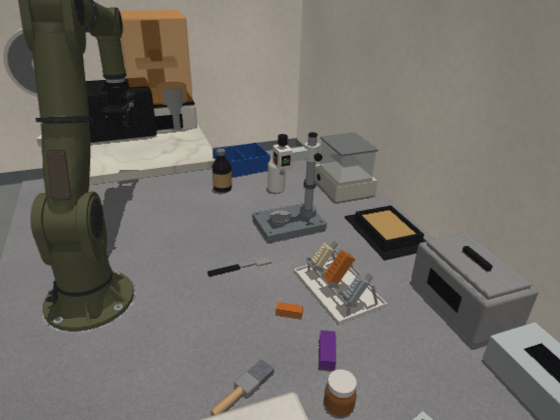

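View pics/wrist0.png

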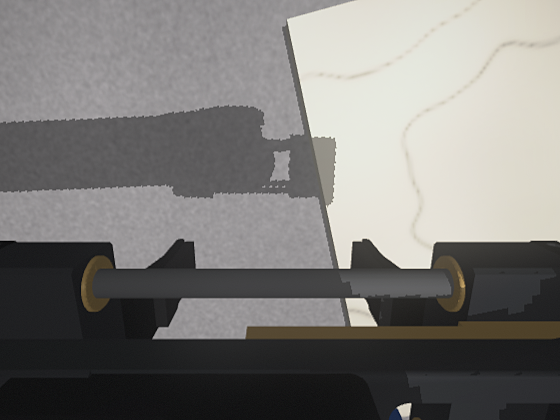

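```bash
cat > h.py <<'E'
import numpy as np,cv2
from scipy.spatial.transform import Rotation as R
def load(n):
    d=dict(np.load(n)); return d
def pts(c,T=None):
    T=c["T"] if T is None else T
    K=c["mtx"];z=c["range_z"];v,u=np.indices(z.shape)
    P=np.stack([(u-K[0,2])/K[0,0]*z,-(v-K[1,2])/K[1,1]*z,-z],-1)
    W=P@T[:3,:3].T+T[:3,3]; W[z==0]=np.nan; return W
E
python3 - <<'E'
from h import *
a=load("top0.npz");b=load("side0.npz")
c=a["img"][130:240,180:420,::-1]; cv2.imwrite("pics/topc.png",cv2.resize(c,None,fx=3.3,fy=3.3,interpolation=2))
c=b["img"][120:330,240:400,::-1]; cv2.imwrite("pics/sidec.png",cv2.resize(c,None,fx=2.8,fy=2.8,interpolation=2))
E
```

```text
(no output)
```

View pics/topc.png

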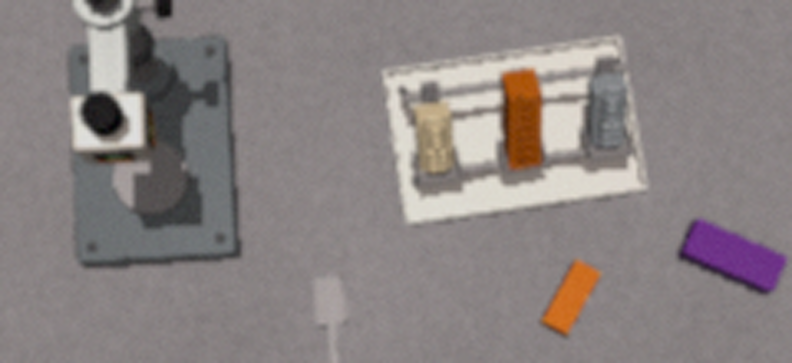

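View pics/sidec.png

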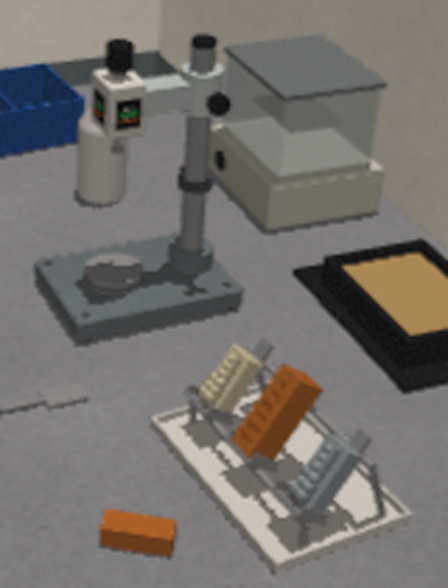

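The candidates are the orange bar in the rack at top (338,166), the loose orange block on the table at (353,220), and the purple block at (402,208). The rack one fits: it is amber, the larger of the two orange ones, ribbed, and leaning in the rack. The crop confirms it is in the middle place, between the ivory and grey models. Next I measure.

Run:
```python
from h import *
a=load("top0.npz");b=load("side0.npz")
for nm,c in(("top",a),("side",b)):
    W=pts(c);im=c["img"].astype(int);hsv=cv2.cvtColor(c["img"],cv2.COLOR_RGB2HSV)
    # table height
    print(nm,"table z",np.nanmedian(W[(np.abs(W[...,2])<.03)][:,2]))
    m=(hsv[...,0]>3)&(hsv[...,0]<16)&(hsv[...,1]>180)&(hsv[...,2]>80)
    n,l,s,ce=cv2.connectedComponentsWithStats(m.astype(np.uint8))
    for i in range(1,n):
        if s[i,4]>40:
            p=W[l==i]; print("orange",ce[i].round(1),s[i,4],np.nanpercentile(p,[2,50,98],axis=0).round(3).tolist())
    # tray: points white low z
    m=(im.min(-1)>130)&(hsv[...,1]<40)&(W[...,2]<.025)&(W[...,2]>-.01)&(W[...,0]>.35)&(W[...,0]<.75)&(W[...,1]>-.4)&(W[...,1]<.05)
    p=W[m]; print(len(p),np.nanmedian(p,0)); r=cv2.minAreaRect(p[:,:2].astype(np.float32)); print("tray",r)
    # gauge top things
    m=(W[...,2]>.2)&(W[...,0]>.35)&(W[...,1]<.3)&(W[...,1]>.05)&(W[...,0]<.8)
    m&=(im.max(-1)<60); p=W[m]; print("dark high",len(p),np.nanmedian(p,0))
    m=(W[...,2]>.02)&(W[...,2]<.04)&(W[...,0]>.35)&(W[...,1]<.3)&(W[...,1]>.03)&(W[...,0]<.75)
    p=W[m]; print("base",len(p),cv2.minAreaRect(p[:,:2].astype(np.float32)),np.median(p[:,2]))
    m=(W[...,2]>.04)&(W[...,2]<.052)&(W[...,0]>.35)&(W[...,1]<.22)&(W[...,1]>.06)&(W[...,0]<.62)
    p=W[m]; print("anvil",len(p),cv2.minEnclosingCircle(p[:,:2].astype(np.float32)),np.median(p,0))
    m=(W[...,2]>.305)&(W[...,2]<.34)&(W[...,0]>.35)&(W[...,1]<.3)&(W[...,1]>.03)&(W[...,0]<.75)
    p=W[m]; print("knob",len(p),p.min(0),p.max(0),np.median(p,0))
    m=(W[...,2]>.27)&(W[...,2]<.3)&(W[...,0]>.35)&(W[...,1]<.3)&(W[...,1]>.03)&(W[...,0]<.55)
    p=W[m]; print("housing top",len(p),p.min(0),p.max(0)) if len(p) else 0
```

```text
top table z 0.0003759571829669017
orange [338.  165.6] 261 [[0.599, -0.182, 0.05], [0.63, -0.167, 0.096], [0.669, -0.153, 0.121]]
orange [352.5 219.8] 162 [[0.449, -0.234, 0.016], [0.477, -0.213, 0.022], [0.504, -0.193, 0.027]]
9194 [ 0.56166002 -0.11941806  0.00083702]
tray ((0.5499302744865417, -0.1749935746192932), (0.3997346758842468, 0.4499489367008209), 0.009153378196060658)
dark high 271 [0.68531716 0.17065765 0.31738605]
base 1969 ((0.6278108358383179, 0.17578792572021484), (0.20971083641052246, 0.15093237161636353), 2.366443157196045) 0.030204304677428517
anvil 315 ((0.5974531769752502, 0.17448221147060394), 0.03499565273523331) [0.59350561 0.17121547 0.04507316]
knob 251 [0.58331328 0.15933672 0.30525057] [0.71075589 0.1909292  0.33090298] [0.60887831 0.17466153 0.32037682]
side table z 0.0001495453376643141
orange [338.5 267. ] 488 [[0.6, -0.189, 0.047], [0.632, -0.183, 0.083], [0.667, -0.161, 0.118]]
orange [289.  309.6] 290 [[0.449, -0.243, 0.006], [0.477, -0.223, 0.021], [0.504, -0.197, 0.025]]
1349 [ 0.59494531 -0.16851615  0.00387213]
tray ((0.5537883043289185, -0.12937918305397034), (0.33506736159324646, 0.3674508333206177), 7.979495048522949)
dark high 263 [0.6009647  0.15722441 0.29912684]
base 1284 ((0.6242852807044983, 0.1710749715566635), (0.21049048006534576, 0.15809433162212372), 3.1010584831237793) 0.02928068162659464
anvil 185 ((0.5962220430374146, 0.16959170997142792), 0.03725207597017288) [0.59196383 0.16730158 0.04435597]
knob 150 [0.58085885 0.15289372 0.30503825] [0.70883898 0.18867789 0.32769726] [0.60121368 0.1639514  0.31641643]
```

Run:
```python
from h import *
for nm in("top","side"):
    c=load(nm+"0.npz")
    W=pts(c);im=c["img"].astype(int);hsv=cv2.cvtColor(c["img"],cv2.COLOR_RGB2HSV)
    m=(im.min(-1)>125)&(hsv[...,1]<40)&(W[...,2]<.03)&(W[...,0]>.5)&(W[...,0]<.75)&(W[...,1]>-.32)&(W[...,1]<-.03)
    n,l,s,ce=cv2.connectedComponentsWithStats(cv2.morphologyEx(m.astype(np.uint8),cv2.MORPH_CLOSE,np.ones((3,3))))
    i=1+np.argmax(s[1:,4]); p=W[(l==i)&m];print(nm,s[i],np.percentile(p[:,2],[5,50,95]))
    r=cv2.minAreaRect(p[:,:2].astype(np.float32));print(r); print(cv2.boxPoints(r).round(4).tolist())
    # bar
    m=(hsv[...,0]>3)&(hsv[...,0]<16)&(hsv[...,1]>180)&(hsv[...,2]>80)&(W[...,0]>.58)
    p=W[m]
    # PCA-like plane fits
    for k in range(2):
        best=None;rng=np.random.default_rng(0)
        for _ in range(400):
            q=p[rng.choice(len(p),3,False)];nn=np.cross(q[1]-q[0],q[2]-q[0]);L=np.linalg.norm(nn)
            if L<1e-6: continue
            nn/=L;ins=np.abs((p-q[0])@nn)<.0015
            if best is None or ins.sum()>best.sum(): best=ins
        q=p[best];u,sv,vt=np.linalg.svd(q-q.mean(0)); print("plane",len(q),"c",q.mean(0).round(4),"n",vt[2].round(3),"long",vt[0].round(3)); p=p[~best]
        if len(p)<20:break
```

```text
top [ 291  135   95   80 5691] [-0.00410184  0.00138808  0.00967627]
((0.6249788999557495, -0.17500504851341248), (0.2899234890937805, 0.24990135431289673), 89.99675750732422)
[[0.5, -0.3199999928474426], [0.7498999834060669, -0.3199999928474426], [0.7498999834060669, -0.03009999915957451], [0.5, -0.029999999329447746]]
plane 125 c [ 0.6246 -0.1678  0.0874] n [ 0.813  0.1   -0.574] long [-0.57  -0.064 -0.819]
plane 41 c [ 0.6585 -0.164   0.1115] n [-0.594 -0.027 -0.804] long [-0.801  0.106  0.589]
side [ 273  262  116   60 1897] [-0.0018475   0.00268152  0.01197769]
((0.607097864151001, -0.15994793176651), (0.19195793569087982, 0.32774683833122253), 35.53996658325195)
[[0.43369999527931213, -0.08240000158548355], [0.6243000030517578, -0.3490999937057495], [0.7804999947547913, -0.23749999701976776], [0.589900016784668, 0.029200000688433647]]
plane 172 c [ 0.6369 -0.1851  0.0788] n [ 0.095 -0.995 -0.012] long [-0.597 -0.048 -0.801]
plane 146 c [ 0.6242 -0.1736  0.0869] n [-0.82  -0.078  0.567] long [-0.564 -0.058 -0.824]
```

>>> servo_tool(moves="-0.0265 -0.028 -0.005 0 0 0 -1;-0.0265 -0.028 -0.005 0 0 0 -1;-0.0265 -0.028 -0.005 0 0 0 -1;-0.0265 -0.028 -0.005 0 0 0 -1;-0.0265 -0.028 -0.005 0 0 0 -1;-0.0265 -0.028 -0.005 0 0 0 -1;-0.0265 -0.028 -0.005 0 0 0 -1;-0.0265 -0.028 -0.005 0 0 0 -1;-0.0265 -0.028 -0.005 0 0 0 -1;-0.0265 -0.028 -0.005 0 0 0 -1;-0.0265 -0.028 -0.005 0 0 0 -1;-0.0265 -0.028 -0.005 0 0 0 -1")

```text
time_s: 1.15
tool_pos: [0.3858, 0.2174, 0.2871]
tool_rot: [-179.5, -0.5, 167.3]
force: [1.2, 1.3, -0.3]
grip_width: 0.0867
```

```bash
cat > log.py <<'E'
from cell import env
import json
o=env.get_obs()
r=[o["qpos"].tolist(),o["tool_pos"].tolist(),o["tool_rot"].tolist()]
open("log.jsonl","a").write(json.dumps(r)+"\n")
print(o["time_s"],[[round(x,3) for x in y] for y in r],o["force"].round(1),o["grip_width"])
E
echo '[[-75.3955,18.4404,-4.0174,83.1752,1.2958,78.541,-3.2606],[0.154915,0.630716,0.232444],[-179.88876,0.005922,166.206624]]' > log.jsonl
python3 log.py
```

```text
1.15 [[-51.222, -8.717, 16.439, 105.844, 2.472, 83.216, 42.011], [0.386, 0.217, 0.287], [-179.495, -0.465, 167.293]] [ 1.2  1.3 -0.3] 0.08674780305398047
```

>>> servo_tool(moves="-0.026 -0.03 -0.003 0 0 0 -1;-0.026 -0.03 -0.003 0 0 0 -1;-0.026 -0.03 -0.003 0 0 0 -1;-0.026 -0.03 -0.003 0 0 0 -1;-0.026 -0.03 0 0 0 0 -1;-0.026 -0.03 0 0 0 0 -1;-0.026 -0.03 0 0 0 0 -1;-0.026 -0.03 0 0 0 0 -1;-0.026 -0.03 0 0 0 0 -1;-0.026 -0.03 0 0 0 0 -1;0 0 0 0 0 -0.18 -1;0 0 0 0 0 -0.18 -1;0 0 0 0 0 -0.18 -1;0 0 0 0 0 -0.18 -1;0 0 0 0 0 0 -1")

```text
time_s: 2.4
tool_pos: [0.5785, -0.165, 0.297]
tool_rot: [-179.4, -0.7, -172.0]
force: [-0.1, 0.6, -1.0]
grip_width: 0.0871
```

```bash
python3 log.py
cat > snap.py <<'E'
import sys
from cell import env
from h import *
def snap(tag):
    o=env.get_obs(); c=env.read_camera("wrist")
    T=np.eye(4);T[:3,:3]=R.from_euler("xyz",o["tool_rot"],degrees=True).as_matrix();T[:3,3]=o["tool_pos"]
    c["T"]=T@c["hand_eye"]; np.savez(tag+".npz",**c); cv2.imwrite(f"pics/{tag}.png",c["img"][:,:,::-1]); return c
if __name__=="__main__": snap(sys.argv[1])
E
python3 snap.py w1
```

```text
2.4 [[-22.922, 13.688, 43.331, 85.742, -8.489, 84.64, 118.411], [0.579, -0.165, 0.297], [-179.376, -0.737, -172.035]] [-0.1  0.6 -1. ] 0.08708592084428449
```

View pics/w1.png

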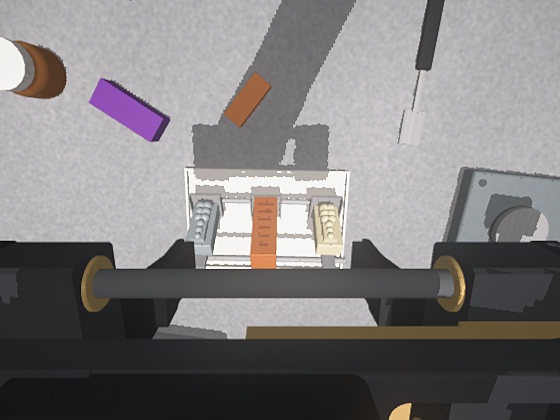

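```bash
cat > bar.py <<'E'
from h import *
import sys
def planes(p,k=2,th=.0012):
    rng=np.random.default_rng(0);out=[]
    for _ in range(k):
        if len(p)<30:break
        best=None
        for _ in range(400):
            q=p[rng.choice(len(p),3,False)];nn=np.cross(q[1]-q[0],q[2]-q[0]);L=np.linalg.norm(nn)
            if L<1e-7: continue
            nn/=L;ins=np.abs((p-q[0])@nn)<th
            if best is None or ins.sum()>best.sum(): best=ins
        q=p[best];vt=np.linalg.svd(q-q.mean(0))[2];n=vt[2]; out.append((q,n)); p=p[~best]
    return out
def bar(c,xmin=.57):
    W=pts(c);hsv=cv2.cvtColor(c["img"],cv2.COLOR_RGB2HSV)
    m=(hsv[...,0]>3)&(hsv[...,0]<16)&(hsv[...,1]>150)&(hsv[...,2]>60)&(W[...,0]>xmin)&(W[...,2]>.03)
    n,l,s,ce=cv2.connectedComponentsWithStats(m.astype(np.uint8));i=1+np.argmax(s[1:,4])
    return W,l==i
if __name__=="__main__":
    c=load(sys.argv[1]+".npz");W,m=bar(c);p=W[m]
    print(m.sum(),np.nanpercentile(p,[1,50,99],axis=0).round(4).tolist())
    for q,n in planes(p): print(len(q),q.mean(0).round(4),n.round(3))
    # y centre from edges in tilt: for each row
    vv,uu=np.where(m)
    W2=pts(c);im=c["img"];hsv=cv2.cvtColor(im,cv2.COLOR_RGB2HSV)
    t=(im.min(-1)>150)&(W2[...,2]<.012)&(W2[...,2]>-.01)&(hsv[...,1]<25)&(W2[...,0]>.48)&(np.abs(W2[...,1]+.17)<.16)
    n,l,s,ce=cv2.connectedComponentsWithStats(t.astype(np.uint8))
    for i in range(1,n):
        if s[i,4]>100:print("tray comp",s[i],cv2.minAreaRect(W2[l==i][:,:2].astype(np.float32)))
    print(cv2.minAreaRect(W2[t][:,:2].astype(np.float32)))
E
python3 bar.py w1
python3 - <<'E'
# fingers/models in wrist frame: ivory & grey y extents
from h import *
c=load("w1.npz");W=pts(c)
for u,v in((205,230),(328,230),(264,200),(264,258),(252,230),(276,230)): print(u,v,W[v,u].round(4))
E
```

```text
309 [[0.634, -0.1811, 0.1041], [0.6581, -0.1657, 0.1126], [0.6704, -0.1512, 0.1208]]
282 [ 0.659  -0.1659  0.1127] [0.57  0.064 0.819]
tray comp [ 155   90  192  171 9142] ((0.604354977607727, -0.19557981193065643), (0.24877338111400604, 0.26868245005607605), 0.029015252366662025)
tray comp [ 293  110  103  159 6100] ((0.5904350280761719, -0.0796644389629364), (0.13932520151138306, 0.2208569496870041), 89.99893188476562)
tray comp [279 138  17  28 264] ((0.5380427837371826, -0.15175969898700714), (0.03794367238879204, 0.02144867368042469), 5.398214340209961)
tray comp [ 213  204   39   52 1668] ((0.6623212099075317, -0.2152179628610611), (0.08311475068330765, 0.05493561178445816), 2.764634132385254)
tray comp [ 276  205   45   52 1779] ((0.650479257106781, -0.11787643283605576), (0.08049511164426804, 0.06667022407054901), 7.937564849853516)
tray comp [206 261  44   4 137] ((0.7155143022537231, -0.21706633269786835), (0.005979005713015795, 0.06568635255098343), 7.485652446746826)
tray comp [276 263  46   4 146] ((0.703194797039032, -0.10946473479270935), (0.005945409648120403, 0.06865532696247101), 8.442992210388184)
tray comp [ 170  299  186   40 5158] ((0.8071187138557434, -0.15310917794704437), (0.0733952522277832, 0.2984708547592163), 8.469277381896973)
((0.6653711795806885, -0.16995704174041748), (0.37072327733039856, 0.3199295699596405), 0.0035806475207209587)
205 230 [ 0.6401 -0.2406  0.0848]
328 230 [ 0.6188 -0.0922  0.085 ]
264 200 [ 0.5999 -0.1744  0.0529]
264 258 [ 0.6521 -0.1651  0.1179]
252 230 [ 0.6291 -0.1835  0.0933]
276 230 [ 0.6261 -0.155   0.0901]
```

```bash
cat > kin.py <<'E'
from h import *
import json,itertools
from scipy.optimize import least_squares
L=[json.loads(l) for l in open("log.jsonl")]
def rots(q,s):
    ax="zyzyzyz";M=np.eye(3);out=[]
    for a,x,sg in zip(ax,q,s):
        M=M@R.from_euler(a,sg*x,degrees=True).as_matrix();out.append(M)
    return out
def fk(q,s,p,F):
    # p: offsets per frame vectors (x,z) in arm plane
    Ms=rots(q,s)
    pos=np.array([0,0,p[0]])+Ms[1]@[p[1],0,p[2]]+Ms[3]@[p[3],0,p[4]]+Ms[5]@[p[5],0,p[6]]
    return pos,Ms[6]@F
if __name__=="__main__":
    res=[]
    for s in itertools.product([-1,1],repeat=7):
        Fs=[]
        for q,t,r in L:
            Fs.append(rots(q,s)[6].T@R.from_euler("xyz",r,degrees=True).as_matrix())
        rr=R.from_matrix(Fs);m=rr.mean();e=np.degrees((m.inv()*rr).magnitude().max());res.append((e,s,m.as_euler("xyz",degrees=True).round(1).tolist()))
    res.sort(key=lambda x:x[0])
    for x in res[:4]:print(x)
    s=res[0][1]
    f=lambda p:np.concatenate([fk(q,s,p,np.eye(3))[0]-t for q,t,r in L]+[1e-3*(p-np.array([.3,0,.4,0,.4,0,.25]))])
    o=least_squares(f,[.3,0,.4,0,.4,0,.25]);print(o.x.round(4),np.abs(o.fun[:3*len(L)]).max())
E
python3 kin.py
```

```text
(np.float64(5.4039440252318165e-05), (-1, 1, -1, 1, -1, 1, -1), [-0.0, 0.0, 90.0])
(np.float64(1.0096781313924603), (-1, -1, -1, -1, -1, -1, -1), [0.8, 0.8, 90.0])
(np.float64(11.549499993483515), (-1, 1, -1, 1, 1, 1, -1), [-3.9, -4.7, 90.3])
(np.float64(12.159382499464543), (-1, -1, -1, -1, 1, -1, -1), [4.7, 5.5, 90.4])
[ 0.9279 -0.0435  0.4297 -0.1695  0.6357  0.0934  1.1545] 0.02471845327097244
```

>>> servo_tool(moves="-0.01 0 0.02 0 -0.13 0 -0.4;-0.01 0 0.02 0 -0.13 0 -0.4;-0.01 0 0.02 0 -0.13 0 -0.4;-0.01 0 0.02 0 -0.13 0 -0.4;0 0 0 0 0 0 -0.4")

```text
time_s: 2.87
tool_pos: [0.6274, -0.1581, 0.2193]
tool_rot: [-179.5, 14.9, -172.8]
force: [-0.9, 0.8, 0.1]
grip_width: 0.064
```

```bash
cat > go.py <<'E'
import numpy as np
from scipy.spatial.transform import Rotation as R
def delta(pos,Rm):
    """full shift (tool frame, m) and rotvec fraction from now to target"""
    from cell import env
    o=env.get_obs();M=R.from_euler("xyz",o["tool_rot"],degrees=True).as_matrix()
    d=M.T@(np.array(pos)-o["tool_pos"]); w=R.from_matrix(M.T@Rm).as_rotvec()
    print("shift",d.round(4),"rotfrac",(w/.5).round(3),"deg",np.degrees(w).round(1), "force",o["force"].round(1),"width",round(o["grip_width"],4),"t",round(o["time_s"],2)); return d,w
def frame(tz,ty):
    tz=np.array(tz,float);tz/=np.linalg.norm(tz);ty=np.array(ty,float);ty-=tz*(ty@tz);ty/=np.linalg.norm(ty)
    return np.stack([np.cross(ty,tz),ty,tz],1)
E
cat > g1.py <<'E'
from go import *
a=np.radians(7);ax=np.array([np.cos(a),np.sin(a),0]);ay=np.array([-np.sin(a),np.cos(a),0])
t=np.radians(75);tz=ax*np.cos(t)-np.array([0,0,np.sin(t)]);M=frame(tz,ay)
gp=np.array([.659,-.1675,.1127])-.03*np.array([.569,.07,.819]); print(gp,M.round(2).tolist())
delta(gp+.008*tz-.1*tz,M); delta(gp+.008*tz,M)
E
python3 log.py; python3 g1.py; python3 kin.py; python3 snap.py w2; python3 bar.py w2
```

```text
2.8667 [[-23.147, 9.754, 42.194, 99.477, -14.23, 60.098, 120.635], [0.627, -0.158, 0.219], [-179.485, 14.903, -172.839]] [-0.9  0.8  0.1] 0.06396539166688853
[ 0.64193 -0.1696   0.08813] [[-0.96, -0.12, 0.26], [-0.12, 0.99, 0.03], [-0.26, 0.0, -0.97]]
shift [ 0.0213 -0.0128  0.0382] rotfrac [-0.017 -0.003  0.005] deg [-0.5 -0.1  0.2] force [-0.9  0.8  0.1] width 0.064 t 2.87
shift [ 0.0212 -0.0119  0.1382] rotfrac [-0.017 -0.003  0.005] deg [-0.5 -0.1  0.2] force [-0.9  0.8  0.1] width 0.064 t 2.87
(np.float64(6.0794370271847154e-05), (-1, 1, -1, 1, -1, 1, -1), [-0.0, 0.0, 90.0])
(np.float64(17.746041079752654), (-1, 1, -1, 1, 1, 1, -1), [-8.5, -6.4, 94.1])
(np.float64(21.79145337308284), (1, 1, 1, 1, 1, 1, 1), [-0.1, 0.0, -84.2])
(np.float64(22.297896878606547), (-1, -1, -1, -1, 1, 1, 1), [-169.8, -17.4, 88.3])
[ 0.1667 -0.0397  0.4575 -0.0661  0.5314 -0.0122  0.3316] 0.026767355796933845
207 [[0.6411, -0.1819, 0.1023], [0.6671, -0.1663, 0.1069], [0.6743, -0.1505, 0.1205]]
191 [ 0.666  -0.1649  0.1077] [0.561 0.066 0.825]
tray comp [  107     0   347   269 43901] ((0.6590592861175537, -0.16705453395843506), (0.32048875093460083, 0.3541943430900574), 6.840441703796387)
tray comp [ 194  129   50   70 2948] ((0.6672118902206421, -0.218436598777771), (0.09190797060728073, 0.05719492584466934), 1.1074762344360352)
tray comp [ 277  129   57   71 3204] ((0.6546160578727722, -0.11535712331533432), (0.08841094374656677, 0.06889031827449799), 7.370568752288818)
tray comp [ 225  299   68   27 1723] ((0.9073082804679871, -0.14827623963356018), (0.0604906864464283, 0.10723119229078293), 7.7238240242004395)
((0.7116819620132446, -0.16995663940906525), (0.46295589208602905, 0.3200289309024811), 0.020996659994125366)
```

View pics/w2.png

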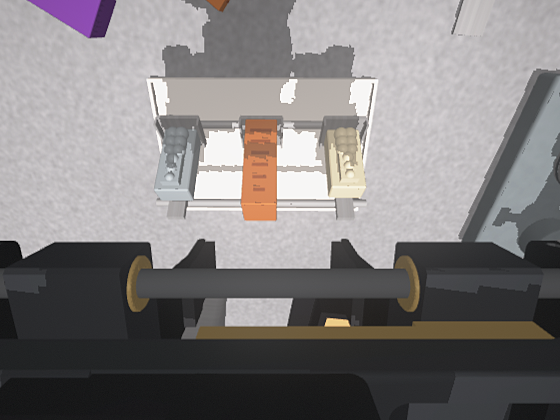

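```bash
cat > kin2.py <<'E'
from kin import *
S=(-1,1,-1,1,-1,1,-1)
F=R.from_euler("z",90,degrees=True).as_matrix()
def pos(q,p):
    M=rots(q,S)
    return np.array([0,0,p[0]])+M[0]@[p[5],0,0]+M[2]@[p[3],0,p[1]]+M[4]@[p[4],0,p[2]]+M[6]@[0,0,p[6]]+M[3]@[p[7],0,0]+M[5]@[p[8],0,0]
p0=np.array([.3,.4,.4,0,0,0,.25,0,0])
def fit(lam=1e-2):
    f=lambda p:np.concatenate([pos(q,p)-t for q,t,r in L]+[lam*(p-p0)])
    o=least_squares(f,p0);return o.x,np.abs(o.fun[:3*len(L)]).max()
if __name__=="__main__":
    for l in(1e-2,1e-3,1e-4): print(l,*[np.round(x,4) for x in fit(l)])
E
python3 kin2.py
```

```text
0.01 [ 0.1212  0.4496  0.5384 -0.006   0.1132 -0.0697  0.2924 -0.1994 -0.0372] 0.027
0.001 [ 0.117   0.4492  0.5384 -0.0061  0.1152 -0.0705  0.2903 -0.204  -0.0377] 0.0269
0.0001 [ 0.117   0.4492  0.5384 -0.0061  0.1152 -0.0705  0.2903 -0.204  -0.0377] 0.0269
```

>>> servo_tool(moves="0.011 -0.005 0.02 -0.01 0 0 -0.4;0.01 -0.005 0.02 -0.01 0 0 -0.4;0 0 0 0 0 0 -0.4")

```text
time_s: 3.17
tool_pos: [0.6214, -0.1689, 0.1817]
tool_rot: [179.9, 15.0, -172.8]
force: [-0.6, -0.1, 0.4]
grip_width: 0.061
```

```bash
sed -i 's/-.1675,/-.1655,/' g1.py; python3 log.py; python3 g1.py
```

```text
3.1667 [[-21.119, 11.521, 42.068, 102.38, -17.362, 56.562, 124.685], [0.621, -0.169, 0.182], [179.935, 15.021, -172.825]] [-0.6 -0.1  0.4] 0.06099218512137784
[ 0.64193 -0.1676   0.08813] [[-0.96, -0.12, 0.26], [-0.12, 0.99, 0.03], [-0.26, 0.0, -0.97]]
shift [ 0.0044 -0.0012  0.0037] rotfrac [0.004 0.001 0.006] deg [0.1 0.  0.2] force [-0.6 -0.1  0.4] width 0.061 t 3.17
shift [ 0.0044 -0.0014  0.1037] rotfrac [0.004 0.001 0.006] deg [0.1 0.  0.2] force [-0.6 -0.1  0.4] width 0.061 t 3.17
```

>>> servo_tool(moves="0.002 -0.001 0.03 0 0 0 -0.4;0.002 0 0.03 0 0 0 -0.4;0 0 0.025 0 0 0 -0.4;0 0 0.015 0 0 0 -0.4;0 0 0 0 0 0 -0.4")

```text
time_s: 3.58
tool_pos: [0.6531, -0.1658, 0.0932]
tool_rot: [180.0, 15.6, -172.9]
force: [-1.2, -0.4, -0.7]
grip_width: 0.061
```

```bash
python3 log.py; python3 g1.py;python3 - <<'E'
from snap import *
c=env.read_camera("side");np.savez("s2.npz",**c)
cv2.imwrite("pics/s2.png",cv2.resize(c["img"][180:340,240:420,::-1],None,fx=3.3,fy=3.3,interpolation=2))
E
```

```text
3.5833 [[-17.298, 20.721, 38.709, 103.729, -26.366, 48.265, 130.864], [0.653, -0.166, 0.093], [179.955, 15.566, -172.863]] [-1.2 -0.4 -0.7] 0.06101279226519184
[ 0.64193 -0.1676   0.08813] [[-0.96, -0.12, 0.26], [-0.12, 0.99, 0.03], [-0.26, 0.0, -0.97]]
shift [ 0.0113 -0.0003 -0.0901] rotfrac [0.003 0.02  0.005] deg [0.1 0.6 0.1] force [-1.2 -0.4 -0.7] width 0.061 t 3.58
shift [ 0.0123 -0.0005  0.0099] rotfrac [0.003 0.02  0.005] deg [0.1 0.6 0.1] force [-1.2 -0.4 -0.7] width 0.061 t 3.58
```

View pics/s2.png

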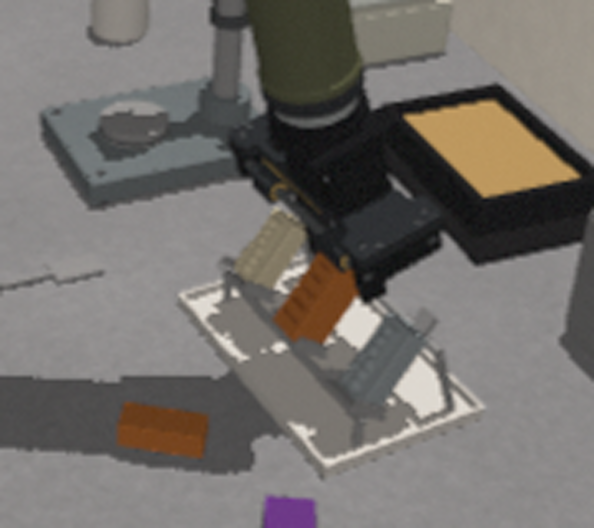

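```bash
cat > kin3.py <<'E'
from kin import *
S=(-1,1,-1,1,-1,1,-1)
F=R.from_euler("z",90,degrees=True).as_matrix()
# offsets: base z; after j1 (x,y); after j2 ... group: M[0]:x,y ; M[1] none; M[2]: x,y,z ; M[4]: x,y,z ; M[6] z ; M[3]: x ; M[5]: x
def pos(q,p):
    M=rots(q,S)
    return np.array([0,0,p[0]])+M[0]@[p[1],p[2],0]+M[1]@[0,0,p[3]]+M[2]@[p[4],p[5],0]+M[3]@[p[6],0,p[7]]+M[4]@[p[8],p[9],0]+M[5]@[p[10],0,p[11]]
p0=np.array([.3,0,0,.4,0,0,0,.4,0,0,0,.25])
def fit(lam=1e-2,loss="linear"):
    f=lambda p:np.concatenate([pos(q,p)-t for q,t,r in L]+[lam*(p-p0)])
    o=least_squares(f,p0);return o.x,np.abs(o.fun[:3*len(L)]).max()
if __name__=="__main__":
    for l in(1e-2,1e-3,1e-4): 
        x,e=fit(l);print(l,x.round(4),e.round(5))
    print(np.array([pos(q,x)-t for q,t,r in L]).round(4))
E
python3 kin3.py
```

```text
0.01 [ 2.493e-01 -0.000e+00 -1.560e-02  4.676e-01  1.000e-04 -1.050e-02
 -2.000e-04  5.129e-01  1.000e-04 -4.000e-04 -1.000e-04  3.575e-01] 3e-05
0.001 [ 2.495e-01 -0.000e+00 -1.560e-02  4.678e-01  0.000e+00 -1.060e-02
 -0.000e+00  5.131e-01  0.000e+00 -4.000e-04 -0.000e+00  3.577e-01] 0.0
0.0001 [ 2.495e-01 -0.000e+00 -1.560e-02  4.678e-01 -0.000e+00 -1.060e-02
 -0.000e+00  5.131e-01  0.000e+00 -4.000e-04 -0.000e+00  3.577e-01] 0.0
[[ 0. -0. -0.]
 [-0.  0. -0.]
 [ 0. -0. -0.]
 [-0. -0.  0.]
 [-0. -0.  0.]
 [ 0.  0. -0.]]
```

```bash
cat > ik.py <<'E'
from kin3 import *
from go import frame
P,_=fit(1e-4)
lo=np.array([-163.93,-17.29,-79.2,3.27,-89.18,5.43,-154.24]);hi=np.array([163.93,119.83,71.16,140.29,269.18,117.66,154.24])
def tool(q): return pos(q,P),rots(q,S)[6]@F
def err(q,p,M):
    a,B=tool(q);return np.concatenate([(a-p)*5,R.from_matrix(B.T@M).as_rotvec()])
def solve(p,M,q0,w=1e-4,mar=3):
    q0=np.clip(q0,lo+mar+.1,hi-mar-.1)
    o=least_squares(lambda q:np.concatenate([err(q,p,M),w*(q-q0)]),q0,bounds=(lo+mar,hi-mar),x_scale=30.,max_nfev=150)
    return o.x,np.linalg.norm(err(o.x,p,M))
def follow(q,p1,M1,n=40):
    """min-norm differential following from q to target; returns path"""
    p,M=tool(q);w=R.from_matrix(M.T@M1).as_rotvec();path=[q]
    for k in range(1,n+1):
        pt=p+(p1-p)*k/n;Mt=M@R.from_rotvec(w*k/n).as_matrix()
        q,e=solve(pt,Mt,q,w=1e-4,mar=1);path.append(q)
        if e>5e-3: return path,e,k/n
    return path,e,1.
E
cat > place.py <<'E'
from ik import *
anv=np.array([.598,.1745,.045]);g=.06
qn=np.array(L[-1][0])
for t in(25,40,50):
  for psi in range(-60,151,15):
    a=np.radians(psi);ta=np.radians(t)
    tz=np.array([np.cos(a)*np.cos(ta),np.sin(a)*np.cos(ta),-np.sin(ta)])
    by=np.array([-np.sin(a),np.cos(a),0])
    for sg in(1,-1):
        M=frame(tz,sg*by);p=anv+[0,0,g]+.008*tz
        best=None
        rng=np.random.default_rng(1)
        for i in range(8):
            q0=qn if i==0 else rng.uniform(lo+10,hi-10)
            q,e=solve(p,M,q0,w=1e-5,mar=5)
            if e<3e-3:
                d=np.abs(q-qn).max()
                if best is None or d<best[0]: best=(d,q)
        if best: print(t,psi,sg,round(best[0]),best[1].round())
E
time timeout 500 python3 place.py
```

```text
25 -60 1 169 [-78.  43.  39. 102.  40.  68. -38.]
25 -60 -1 73 [-71.  40.  29. 102.  46.  72. 139.]
25 -45 1 166 [-93.  43.  53. 114.  44.  50. -35.]
25 -45 -1 81 [-82.  36.  39. 114.  55.  58. 137.]
25 -30 1 181 [  1.  37. -56. 122. 101.  88. -50.]
25 -30 -1 100 [-86.  29.  41. 125.  73.  48. 130.]
25 -15 1 172 [ 23.  47. -74. 132. 121.  88. -41.]
25 -15 -1 124 [-97.  27.  56. 135.  98.  35. 115.]
25 45 1 271 [  -1.   15.    5.  135.  245.   50. -120.]
25 45 -1 271 [ -1.  15.   5. 135. 245.  50.  60.]
25 60 1 259 [  40.   26.  -33.  125.  -84.   47. -128.]
25 60 -1 79 [ 40.  26. -33. 125. -84.  47.  52.]
25 75 1 263 [  24.   29.  -14.  114.  -72.   63. -133.]
25 75 -1 81 [ 11.  28.   0. 114. -77.  68.  49.]
25 90 1 269 [  28.   37.  -21.  102.  -55.   71. -138.]
25 90 -1 80 [ -4.  36.  19. 103. -73.  86.  51.]
25 105 1 266 [  15.   42.   -9.   90.  -52.   86. -135.]
25 105 -1 79 [ -4.  43.  18.  91. -65.  96.  52.]
25 120 1 263 [   8.   49.   -3.   78.  -47.   99. -133.]
25 120 -1 77 [ -5.  50.  17.  79. -57. 106.  54.]
25 135 1 260 [   2.   55.   -0.   66.  -42.  110. -129.]
25 135
[... 2221 characters left out ...]
0. -64.  47.  16.]
50 75 1 280 [ -46.   28.   57.  113.  -71.   70. -149.]
50 75 -1 105 [-28.  20.  35. 112. -62.  61.  26.]
50 90 1 280 [ -11.   24.   16.  103.  -52.   68. -149.]
50 90 -1 96 [-25.  27.  33. 104. -58.  73.  35.]
50 105 1 279 [   7.   30.   -7.   94.  -37.   73. -148.]
50 105 -1 88 [-23.  33.  32.  95. -54.  82.  43.]
50 120 1 271 [   1.   35.   -2.   85.  -33.   83. -140.]
50 120 -1 80 [-22.  38.  31.  86. -49.  91.  51.]
50 135 1 261 [  -5.   40.    3.   77.  -30.   92. -131.]
50 135 -1 72 [-23.  43.  31.  78. -44.  99.  59.]
50 150 1 251 [ -11.   44.    7.   70.  -27.  100. -121.]
50 150 -1 63 [-24.  48.  31.  71. -39. 105.  68.]
real	4m16.297s
user	4m16.328s
sys	0m0.177s
```

>>> servo_tool(moves="0.004 0 -0.03 0 0 0 -0.4;0 0 -0.035 0 0 0 -0.4;0 0 -0.035 0 0 0 -0.4;0 0 -0.02 0 0 0 -0.4;0 0 0 0 0 0.25 -0.4;0 0 0 0 0 0.25 -0.4;0 0 0 0 0 0.25 -0.4;0 0 0 0 0 0.25 -0.4;0 0 0 0 0 0.25 -0.4;0 0 0 0 0 0.25 -0.4;0 0 0 0 0 0.25 -0.4;0 0 0 0 0 0.25 -0.4;0 0 0 0 0 0.25 -0.4;0 0 0 0 0 0.25 -0.4;0 0 0 0 0 0.25 -0.4;0 0 0 0 0 0.25 -0.4;0 0 0 0 0 0.25 -0.4;0 0 0 0 0 0.25 -0.4;0 0 0 0 0 0.25 -0.4;0 0 0 0 0 0.25 -0.4")

```text
time_s: 5.3
tool_pos: [0.6282, -0.1814, 0.279]
tool_rot: [162.7, -7.3, 73.3]
force: [-0.7, 0.9, -0.7]
grip_width: 0.0608
```

```bash
sed -i 's/M=frame(tz,ay)/M=frame(tz,-ay)/' g1.py; python3 log.py; python3 g1.py
```

```text
5.3 [[-33.36, 6.949, 55.907, 97.061, -15.942, 62.935, 9.007], [0.628, -0.181, 0.279], [162.706, -7.316, 73.336]] [-0.7  0.9 -0.7] 0.06077507013861475
[ 0.64193 -0.1676   0.08813] [[0.96, 0.12, 0.26], [0.12, -0.99, 0.03], [0.26, 0.0, -0.97]]
shift [-0.0054 -0.0424  0.0938] rotfrac [ 0.088 -0.107  2.278] deg [ 2.5 -3.1 65.3] force [-0.7  0.9 -0.7] width 0.0608 t 5.3
shift [-0.0074 -0.0486  0.1935] rotfrac [ 0.088 -0.107  2.278] deg [ 2.5 -3.1 65.3] force [-0.7  0.9 -0.7] width 0.0608 t 5.3
```

>>> servo_tool(moves="0 0 0 0.01 -0.01 0.25 -0.4;0 0 0 0.01 -0.01 0.25 -0.4;0 0 0 0.01 -0.01 0.25 -0.4;0 0 0 0.01 -0.01 0.25 -0.4;0 0 0 0.01 -0.01 0.25 -0.4;0 0 0 0.01 -0.01 0.25 -0.4;0 0 0 0.01 -0.01 0.25 -0.4;0 0 0 0.01 -0.01 0.25 -0.4;0 0 0 0.01 -0.01 0.25 -0.4;0 0 0 0 0 0 -0.4")

```text
time_s: 6.13
tool_pos: [0.6306, -0.1866, 0.3108]
tool_rot: [-180.0, -16.9, 7.7]
force: [0.2, 0.1, 0.3]
grip_width: 0.0609
```

```bash
python3 log.py; python3 g1.py; python3 kin3.py | head -6
```

```text
6.1333 [[-37.93, 10.704, 64.29, 91.884, -19.904, 69.777, -52.857], [0.631, -0.187, 0.311], [-179.989, -16.94, 7.692]] [0.2 0.1 0.3] 0.060911611072611574
[ 0.64193 -0.1676   0.08813] [[0.96, 0.12, 0.26], [0.12, -0.99, 0.03], [0.26, 0.0, -0.97]]
shift [-0.0486 -0.0176  0.1251] rotfrac [-0.007 -0.068  0.023] deg [-0.2 -1.9  0.7] force [0.2 0.1 0.3] width 0.0609 t 6.13
shift [-0.052  -0.0172  0.225 ] rotfrac [-0.007 -0.068  0.023] deg [-0.2 -1.9  0.7] force [0.2 0.1 0.3] width 0.0609 t 6.13
0.01 [ 2.494e-01 -0.000e+00 -1.560e-02  4.677e-01  1.000e-04 -1.050e-02
 -1.000e-04  5.130e-01  1.000e-04 -4.000e-04 -1.000e-04  3.575e-01] 3e-05
0.001 [ 2.495e-01 -0.000e+00 -1.560e-02  4.678e-01  0.000e+00 -1.060e-02
 -0.000e+00  5.131e-01  0.000e+00 -4.000e-04 -0.000e+00  3.577e-01] 0.0
0.0001 [ 2.495e-01 -0.000e+00 -1.560e-02  4.678e-01 -0.000e+00 -1.060e-02
  0.000e+00  5.131e-01  0.000e+00 -4.000e-04 -0.000e+00  3.577e-01] 0.0
```

```bash
cat > sim.py <<'E'
from ik import *
q=np.array(L[-1][0])
a=np.radians(7);ax=np.array([np.cos(a),np.sin(a),0]);ay=np.array([-np.sin(a),np.cos(a),0])
t=np.radians(75);tz=ax*np.cos(t)-np.array([0,0,np.sin(t)]);M=frame(tz,-ay)
gp=np.array([.642,-.1676,.088])
def pr(n,r): print(n,"err",round(r[1],5),r[2],r[0][-1].round(),"q3 max",max(x[2] for x in r[0]).round(1)); return r[0][-1]
q=pr("pre",follow(q,gp+.008*tz-.1*tz,M,15));q=pr("grasp",follow(q,gp+.008*tz,M,10))
q=pr("up",follow(q,gp+.008*tz+[-.0,0,.14],M,10))
def pose(psi,t,c,g=.06):
    a=np.radians(psi);t=np.radians(t);tz=np.array([np.cos(a)*np.cos(t),np.sin(a)*np.cos(t),-np.sin(t)])
    return c+np.array([0,0,g])+.008*tz,frame(tz,-np.array([-np.sin(a),np.cos(a),0])),tz
anv=np.array([.598,.1745,.045])
for psi in(60,75,90):
    h=np.radians(psi);off=-.2*np.array([np.cos(h),np.sin(h),0])
    p,M2,_=pose(psi,40,anv+[0,0,.012])
    q1=pr("pre-place",follow(q,p+off+[0,0,.08],M2,30))
    q1=pr("low",follow(q1,p+off,M2,10))
    q1=pr("in",follow(q1,p,M2,15))
E
python3 sim.py
```

```text
pre err 0.0 1.0 [-36.  16.  61. 103. -25.  58. -49.] q3 max 64.3
grasp err 0.0 1.0 [-28.  26.  54. 105. -36.  50. -42.] q3 max 61.2
up err 0.0 1.0 [-35.  17.  61.  97. -25.  63. -51.] q3 max 61.0
pre-place err 1e-05 1.0 [-40.  -1.  70. 126. -54.  67.  28.] q3 max 70.2
low err 0.0 1.0 [-30.  17.  64. 129. -71.  74.  45.] q3 max 70.2
in err 0.0 1.0 [-45.  20.  55. 124. -84.  60.  33.] q3 max 64.4
pre-place err 0.0 1.0 [-12.  19.  46. 109. -60.  87.  40.] q3 max 61.0
low err 0.0 1.0 [ -9.  27.  43. 112. -65.  84.  49.] q3 max 45.7
in err 0.0 1.0 [-25.  23.  36. 114. -73.  68.  37.] q3 max 43.1
pre-place err 0.0 1.0 [ -3.  31.  36.  92. -57.  97.  45.] q3 max 61.0
low err 0.0 1.0 [ -2.  37.  34.  95. -59.  93.  51.] q3 max 35.7
in err 0.0 1.0 [-17.  29.  29. 104. -65.  79.  41.] q3 max 34.1
```

>>> servo_tool(moves="-0.015 -0.005 0.035 0 0.02 0 -0.4;-0.015 -0.005 0.035 0 0.02 0.01 -0.4;-0.015 -0.005 0.035 0 0.02 0.01 -0.4;-0.01 -0.003 0.02 0 0 0 -0.4;0 0 0 0 0 0 -0.4")

```text
time_s: 6.55
tool_pos: [0.6194, -0.173, 0.1845]
tool_rot: [179.7, -19.8, 8.0]
force: [-0.5, 1.2, 0.2]
grip_width: 0.0608
```

```bash
python3 log.py; python3 g1.py; python3 snap.py w3; python3 bar.py w3|head -2
```

```text
6.55 [[-37.753, 11.16, 61.932, 106.664, -24.662, 52.759, -47.373], [0.619, -0.173, 0.185], [179.727, -19.797, 8.003]] [-0.5  1.2  0.2] 0.060777430417130025
[ 0.64193 -0.1676   0.08813] [[0.96, 0.12, 0.26], [0.12, -0.99, 0.03], [0.26, 0.0, -0.97]]
shift [-0.0032 -0.0027  0.0068] rotfrac [-0.001 -0.168  0.033] deg [-0.  -4.8  0.9] force [-0.5  1.2  0.2] width 0.0608 t 6.55
shift [-0.0116 -0.0027  0.1065] rotfrac [-0.001 -0.168  0.033] deg [-0.  -4.8  0.9] force [-0.5  1.2  0.2] width 0.0608 t 6.55
143 [[0.646, -0.1812, 0.1], [0.6649, -0.1691, 0.1075], [0.6763, -0.1503, 0.1202]]
137 [ 0.6635 -0.1663  0.1088] [0.568 0.062 0.82 ]
```

View pics/w3.png

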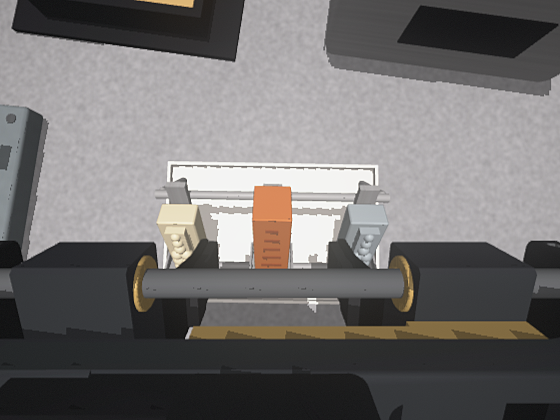

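>>> servo_tool(moves="-0.003 -0.001 0.01 0 -0.09 0.015 -0.4;-0.002 -0.002 0.01 0 -0.08 0.015 -0.4;0 0 0 0 0 0 -0.4")

```text
time_s: 6.85
tool_pos: [0.6262, -0.1721, 0.1752]
tool_rot: [179.8, -15.6, 7.3]
force: [-0.4, 0.6, -0.2]
grip_width: 0.0609
```

```bash
python3 log.py; python3 g1.py
```

```text
6.85 [[-35.468, 16.72, 60.781, 102.955, -26.503, 57.283, -47.922], [0.626, -0.172, 0.175], [179.836, -15.564, 7.314]] [-0.4  0.6 -0.2] 0.06094182510619532
[ 0.64193 -0.1676   0.08813] [[0.96, 0.12, 0.26], [0.12, -0.99, 0.03], [0.26, 0.0, -0.97]]
shift [-0.0069 -0.0025 -0.0038] rotfrac [ 0.003 -0.02   0.011] deg [ 0.1 -0.6  0.3] force [-0.4  0.6 -0.2] width 0.0609 t 6.85
shift [-0.0079 -0.0027  0.0962] rotfrac [ 0.003 -0.02   0.011] deg [ 0.1 -0.6  0.3] force [-0.4  0.6 -0.2] width 0.0609 t 6.85
```

>>> servo_tool(moves="-0.003 -0.001 0.025 0 -0.01 0.01 -0.4;-0.003 -0.001 0.025 0 -0.01 0 -0.4;-0.003 -0.001 0.02 0 0 0 -0.4;0 0 0 0 0 0 -0.4")

```text
time_s: 7.18
tool_pos: [0.646, -0.1709, 0.1176]
tool_rot: [179.4, -16.2, 7.6]
force: [-0.9, -0.1, 0.1]
grip_width: 0.0609
```

```bash
python3 log.py; python3 g1.py
```

```text
7.1833 [[-30.811, 22.592, 56.255, 104.362, -33.392, 51.979, -43.096], [0.646, -0.171, 0.118], [179.391, -16.173, 7.575]] [-0.9 -0.1  0.1] 0.06089477779218208
[ 0.64193 -0.1676   0.08813] [[0.96, 0.12, 0.26], [0.12, -0.99, 0.03], [0.26, 0.0, -0.97]]
shift [-0.0098 -0.0034 -0.0647] rotfrac [ 0.016 -0.041  0.019] deg [ 0.5 -1.2  0.5] force [-0.9 -0.1  0.1] width 0.0609 t 7.18
shift [-0.0119 -0.0042  0.0353] rotfrac [ 0.016 -0.041  0.019] deg [ 0.5 -1.2  0.5] force [-0.9 -0.1  0.1] width 0.0609 t 7.18
```

>>> servo_tool(moves="-0.007 -0.003 0.014 0.008 -0.02 0.01 -0.4;-0.006 -0.002 0.014 0.008 -0.02 0.01 -0.4;-0.002 0 0.008 0 -0.01 0 -0.4;0 0 0 0 0 0 -0.4")

```text
time_s: 7.52
tool_pos: [0.6449, -0.1681, 0.0841]
tool_rot: [179.9, -15.3, 7.1]
force: [-0.8, -0.2, -0.6]
grip_width: 0.061
```

```bash
python3 log.py; python3 g1.py
```

```text
7.5167 [[-28.854, 25.371, 54.1, 105.295, -36.227, 50.312, -41.452], [0.645, -0.168, 0.084], [179.872, -15.266, 7.101]] [-0.8 -0.2 -0.6] 0.06101113365111594
[ 0.64193 -0.1676   0.08813] [[0.96, 0.12, 0.26], [0.12, -0.99, 0.03], [0.26, 0.0, -0.97]]
shift [-0.0013 -0.0007 -0.0967] rotfrac [ 0.004 -0.009  0.003] deg [ 0.1 -0.3  0.1] force [-0.8 -0.2 -0.6] width 0.061 t 7.52
shift [-0.0018 -0.0009  0.0033] rotfrac [ 0.004 -0.009  0.003] deg [ 0.1 -0.3  0.1] force [-0.8 -0.2 -0.6] width 0.061 t 7.52
```

Good. Close now, with a moderate squeeze.

>>> servo_tool(moves="-0.001 0 0.002 0 0 0 0;0 0 0 0 0 0 0.4;0 0 0 0 0 0 0.7;0 0 0 0 0 0 1;0 0 0 0 0 0 1;0 0 0 0 0 0 1;0 0 0 0 0 0 1;0 0 0 0 0 0 1", squeeze=25)

```text
time_s: 8.18
tool_pos: [0.6454, -0.1692, 0.0843]
tool_rot: [179.8, -15.4, 7.1]
force: [-0.6, -0.4, -1.0]
grip_width: 0.0296
```

```bash
python3 log.py; python3 g1.py
```

```text
8.1833 [[-28.766, 25.325, 54.09, 105.348, -36.34, 50.133, -41.284], [0.645, -0.169, 0.084], [179.816, -15.447, 7.091]] [-0.6 -0.4 -1. ] 0.02964114127534045
[ 0.64193 -0.1676   0.08813] [[0.96, 0.12, 0.26], [0.12, -0.99, 0.03], [0.26, 0.0, -0.97]]
shift [-0.0014 -0.0018 -0.0966] rotfrac [ 0.006 -0.016  0.003] deg [ 0.2 -0.4  0.1] force [-0.6 -0.4 -1. ] width 0.0296 t 8.18
shift [-0.0022 -0.0021  0.0034] rotfrac [ 0.006 -0.016  0.003] deg [ 0.2 -0.4  0.1] force [-0.6 -0.4 -1. ] width 0.0296 t 8.18
```

>>> servo_tool(moves="0.002 0 -0.01 0 0 0 1;0.005 0 -0.019 0 0 0 1;0.008 0 -0.03 0 0 0 1;0.008 0 -0.03 0 0 0 1;0.008 0 -0.03 0 0 0 1;0 0 0 0 0 0 1")

```text
time_s: 8.68
tool_pos: [0.6405, -0.1696, 0.2113]
tool_rot: [179.9, -15.0, 6.9]
force: [-0.4, -0.8, -0.4]
grip_width: 0.0296
```

```bash
python3 log.py; python3 snap.py w4
python3 - <<'E'
from snap import *
c=env.read_camera("side");np.savez("s4.npz",**c)
cv2.imwrite("pics/s4.png",cv2.resize(c["img"][100:340,220:420,::-1],None,fx=2.5,fy=2.5,interpolation=2))
E
```

```text
8.6833 [[-35.921, 17.345, 61.636, 98.216, -25.649, 62.01, -50.322], [0.64, -0.17, 0.211], [179.891, -14.986, 6.913]] [-0.4 -0.8 -0.4] 0.029645497170549012
```

View pics/s4.png

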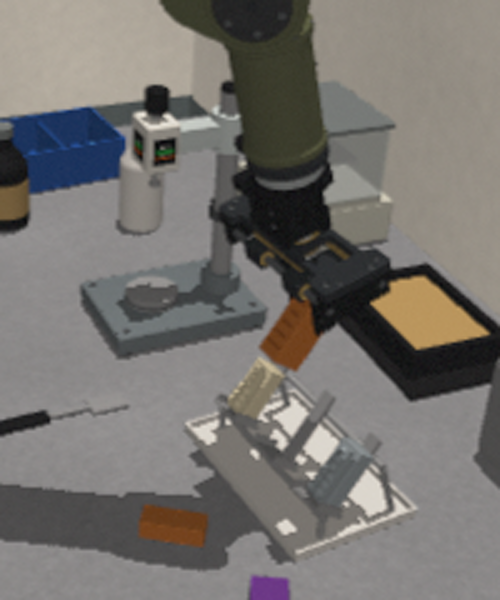

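View pics/w4.png

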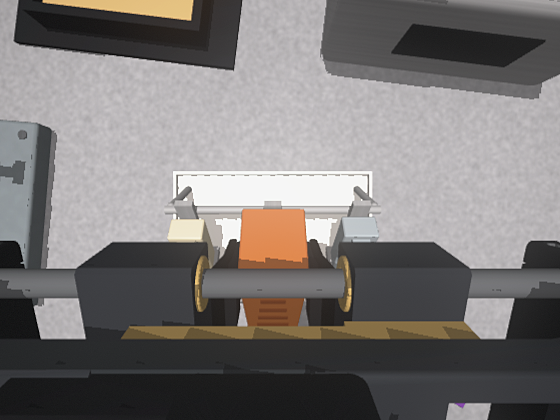

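```bash
cat > held.py <<'E'
from bar import *
def held(tag):
    c=load(tag+".npz");c=dict(c);c["T"]=c["hand_eye"]
    W=pts(c);hsv=cv2.cvtColor(c["img"],cv2.COLOR_RGB2HSV)
    m=(hsv[...,0]>3)&(hsv[...,0]<16)&(hsv[...,1]>140)&(hsv[...,2]>60)&(W[...,2]>-.12)&(np.abs(W[...,1])<.03)&(W[...,2]<.1)
    n,l,s,ce=cv2.connectedComponentsWithStats(m.astype(np.uint8));i=1+np.argmax(s[1:,4]);m=l==i
    for q,n in planes(W[m],2):
        if n[2]>0:n=-n
        e=np.percentile(q,[1,50,99],axis=0)
        print(tag,len(q),"mean",q.mean(0).round(4),"n",n.round(4),"angle xz",np.degrees(np.arctan2(n[0],-n[2])).round(2),"tilt y",np.degrees(np.arcsin(n[1])).round(2),"ext",e.round(4).tolist())
held(sys.argv[1])
E
python3 held.py w4
```

```text
w4 3662 mean [ 0.0236 -0.0016 -0.0199] n [ 0.7736  0.006  -0.6337] angle xz 50.68 tilt y 0.34 ext [[0.0147, -0.0159, -0.0307], [0.0233, -0.0015, -0.0202], [0.0334, 0.0127, -0.0078]]
w4 72 mean [ 0.022  -0.0003 -0.0222] n [ 0.7286  0.1464 -0.6691] angle xz 47.44 tilt y 8.42 ext [[0.0144, -0.0138, -0.03], [0.0201, -0.0018, -0.0237], [0.0334, 0.0133, -0.0085]]
```

```bash
cat > pl.py <<'E'
from go import *
import sys
B=np.array([-.0476,-.001,.0353]); ANG=float(sys.argv[4]) if len(sys.argv)>4 else 50.5; TY=0.0
def target(psi,base):
    n=np.array([np.sin(np.radians(ANG)),TY,-np.cos(np.radians(ANG))]);n/=np.linalg.norm(n)
    bx=np.array([-n[2],0,n[0]]);bx-=n*(bx@n);bx/=np.linalg.norm(bx);by=np.cross(n,bx)
    Bt=np.stack([bx,by,n],1) # bar axes in tool
    a=np.radians(psi);Bw=np.array([[np.cos(a),-np.sin(a),0],[np.sin(a),np.cos(a),0],[0,0,1]])
    M=Bw@Bt.T; return np.array(base)-M@B,M
if __name__=="__main__":
    psi,back,up=map(float,sys.argv[1:4]);a=np.radians(psi)
    base=np.array([.597,.1727,.045])+[-back*np.cos(a),-back*np.sin(a),up]
    p,M=target(psi,base);print("tcp",p.round(4));delta(p,M)
    from cell import env
    o=env.get_obs();Mo=R.from_euler("xyz",o["tool_rot"],degrees=True).as_matrix();print("base now rel anvil",(o["tool_pos"]+Mo@B-[.597,.1727,.045]).round(4))
    if len(sys.argv)>5:
        from ik import *
        r=follow(o["qpos"],p,M,20);print(r[1],r[2],r[0][-1].round(),np.max(r[0],0).round(),np.min(r[0],0).round())
E
python3 pl.py 80 .17 .06 50.5 s
```

```text
tcp [0.569  0.0081 0.1642]
shift [-0.0562 -0.1832  0.0287] rotfrac [ 1.391  1.076 -2.182] deg [ 39.8  30.8 -62.5] force [ 0.4  0.  -2.5] width 0.0296 t 8.78
base now rel anvil [ 0.0039 -0.3442  0.1148]
4.612752757014933e-06 1.0 [ -9.  25.  40. 106. -61.  88.  43.] [ -9.  25.  61. 108. -26.  88.  43.] [-36.  12.  40.  99. -61.  60. -50.]
```

Run:
```python
import sys
sys.argv=["x"]
from pl import *
from cell import env
o=env.get_obs();M0=R.from_euler("xyz",o["tool_rot"],degrees=True).as_matrix()
p,M=target(80,np.array([.597,.1727,.045])+[-.17*np.cos(np.radians(80)),-.17*np.sin(np.radians(80)),.06])
w=R.from_matrix(M0.T@M).as_rotvec();d=(p-o["tool_pos"])
for k in range(4):
    f=(k+.5)/4;Mk=M0@R.from_rotvec(w*f).as_matrix();print(k,(Mk.T@d/12).round(4))
print(w/.5/12)
```

```text
0 [-0.0028 -0.0155  0.0035]
1 [ 0.0008 -0.015   0.006 ]
2 [ 0.0036 -0.0131  0.0088]
3 [ 0.0054 -0.01    0.0114]
[ 0.11590434  0.08966105 -0.18182772]
```

>>> servo_tool(moves="-0.003 -0.0155 0.0035 0.116 0.09 -0.182 1;-0.003 -0.0155 0.0035 0.116 0.09 -0.182 1;-0.003 -0.0155 0.0035 0.116 0.09 -0.182 1;0.001 -0.015 0.006 0.116 0.09 -0.182 1;0.001 -0.015 0.006 0.116 0.09 -0.182 1;0.001 -0.015 0.006 0.116 0.09 -0.182 1;0 0 0 0 0 0 1")

```text
time_s: 9.37
tool_pos: [0.5998, -0.0712, 0.1753]
tool_rot: [-172.5, -32.8, 41.3]
force: [0.4, 0.1, -2.3]
grip_width: 0.0298
```

```bash
python3 log.py; python3 pl.py 80 .17 .06 50.5 s
```

```text
9.3667 [[-20.81, 13.446, 49.215, 108.578, -48.425, 66.635, 2.59], [0.6, -0.071, 0.175], [-172.471, -32.831, 41.301]] [ 0.4  0.1 -2.3] 0.02979490480505456
tcp [0.569  0.0081 0.1642]
shift [ 0.0185 -0.0759  0.0355] rotfrac [ 0.646  0.523 -1.045] deg [ 18.5  15.  -29.9] force [ 0.4  0.1 -2.3] width 0.0298 t 9.37
base now rel anvil [-0.0168 -0.2537  0.0752]
2.1701642736790006e-06 1.0 [ -8.  24.  39. 106. -61.  87.  43.] [ -8.  24.  49. 109. -48.  87.  43.] [-21.  13.  39. 106. -61.  67.   3.]
```

>>> servo_tool(moves="0.0035 -0.0135 0.0045 0.11 0.09 -0.178 1;0.0035 -0.0135 0.005 0.11 0.09 -0.178 1;0.004 -0.0125 0.006 0.11 0.09 -0.178 1;0.005 -0.012 0.007 0.11 0.09 -0.178 1;0.005 -0.011 0.008 0.11 0.09 -0.178 1;0.005 -0.01 0.009 0.1 0.08 -0.16 1;0 0 0 0 0 0 1")

```text
time_s: 9.95
tool_pos: [0.5544, 0.0056, 0.1612]
tool_rot: [-178.7, -50.4, 79.4]
force: [0.8, 0.5, -1.2]
grip_width: 0.0296
```

```bash
python3 log.py; python3 pl.py 80 .17 .02 50.5 s; python3 snap.py w5; python3 held.py w5
```

```text
9.95 [[-8.313, 24.059, 39.8, 106.937, -60.005, 87.957, 43.721], [0.554, 0.006, 0.161], [-178.691, -50.43, 79.366]] [ 0.8  0.5 -1.2] 0.029607768402979552
tcp [0.569  0.0081 0.1242]
shift [-0.0252  0.0145  0.0273] rotfrac [-0.029  0.002 -0.014] deg [-0.8  0.1 -0.4] force [ 0.8  0.5 -1.2] width 0.0296 t 9.95
base now rel anvil [-0.0449 -0.1699  0.057 ]
2.3432055407720668e-07 1.0 [ -7.  28.  38. 107. -63.  86.  47.] [ -7.  28.  40. 107. -60.  88.  47.] [ -8.  24.  38. 107. -63.  86.  44.]
w5 3771 mean [ 0.0239  0.0006 -0.0187] n [ 0.7724  0.0072 -0.6351] angle xz 50.57 tilt y 0.41 ext [[0.0151, -0.0138, -0.0297], [0.0237, 0.0007, -0.019], [0.0339, 0.0151, -0.0066]]
w5 95 mean [ 0.023   0.0003 -0.0219] n [ 0.7702  0.0024 -0.6378] angle xz 50.37 tilt y 0.14 ext [[0.0157, -0.0132, -0.0308], [0.0222, -0.0014, -0.0231], [0.034, 0.0141, -0.0089]]
```

View pics/w5.png

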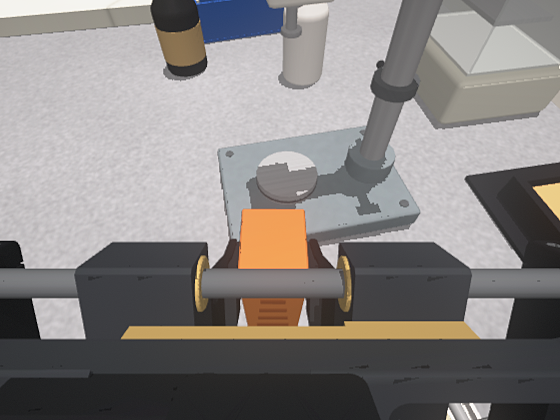

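Run:
```python
from h import *
c=load("w5.npz");W=pts(c)
m=(W[...,2]>.038)&(W[...,2]<.055)&(np.hypot(W[...,0]-.597,W[...,1]-.173)<.06)
m&=(np.arange(420)[:,None]<205)
n,l,s,ce=cv2.connectedComponentsWithStats(m.astype(np.uint8))
i=1+np.argmax(s[1:,4]);p=W[l==i];print(s[i],ce[i],np.median(p[:,2]),cv2.minEnclosingCircle(p[:,:2].astype(np.float32)))
b=(W[...,2]>.024)&(W[...,2]<.036)&(np.hypot(W[...,0]-.62,W[...,1]-.173)<.2); print("base z",np.median(W[b][:,2]),cv2.minAreaRect(W[b][:,:2].astype(np.float32)))
```

```text
[ 256  152   61   49 2394] [286.1754386  176.02380952] 0.045166415244801444 ((0.5970089435577393, 0.17281772196292877), 0.03549855202436447)
base z 0.030179332303648665 ((0.626997172832489, 0.17394289374351501), (0.20966510474681854, 0.1507299244403839), 1.9232524633407593)
```

>>> servo_tool(moves="-0.012 0.007 0.013 -0.015 0 -0.007 1;-0.012 0.007 0.013 -0.014 0 -0.007 1;0 0 0 0 0 0 1")

```text
time_s: 10.25
tool_pos: [0.5717, 0.0037, 0.1253]
tool_rot: [-179.6, -49.7, 78.7]
force: [-1.4, -0.2, -1.0]
grip_width: 0.0297
```

```bash
python3 log.py; python3 pl.py 80 .17 .02;python3 pl.py 80 .0 .012 50.5 s
```

```text
10.25 [[-7.769, 27.69, 38.899, 106.942, -62.824, 85.183, 46.024], [0.572, 0.004, 0.125], [-179.636, -49.689, 78.695]] [-1.4 -0.2 -1. ] 0.029679672744663984
tcp [0.569  0.0081 0.1242]
shift [ 0.0016 -0.0035  0.0037] rotfrac [ 0.022  0.028 -0.029] deg [ 0.6  0.8 -0.8] force [-1.4 -0.2 -1. ] width 0.0297 t 10.25
base now rel anvil [-0.0273 -0.1726  0.0212]
tcp [0.5985 0.1755 0.1162]
shift [ 0.1055 -0.0065  0.1385] rotfrac [ 0.022  0.028 -0.029] deg [ 0.6  0.8 -0.8] force [-1.4 -0.2 -1. ] width 0.0297 t 10.25
base now rel anvil [-0.0273 -0.1726  0.0212]
7.344345516303084e-07 1.0 [-21.  25.  33. 111. -70.  73.  38.] [ -8.  28.  39. 111. -63.  85.  46.] [-21.  25.  33. 107. -70.  73.  38.]
```

Approach part-way, watching the height.

>>> servo_tool(moves="0.015 -0.001 0.019 0.006 0.008 -0.008 1;0.015 -0.001 0.019 0.006 0.008 -0.008 1;0.015 -0.001 0.019 0.006 0.008 -0.008 1;0.015 -0.001 0.019 0 0 0 1;0 0 0 0 0 0 1")

```text
time_s: 10.67
tool_pos: [0.5887, 0.0967, 0.1244]
tool_rot: [-179.3, -49.7, 78.1]
force: [-0.5, 1.0, -1.7]
grip_width: 0.0298
```

```bash
python3 log.py; python3 pl.py 80 .0 .012
```

```text
10.6667 [[-15.647, 24.716, 36.197, 109.818, -66.074, 77.666, 40.246], [0.589, 0.097, 0.124], [-179.277, -49.653, 78.056]] [-0.5  1.  -1.7] 0.029760561188909494
tcp [0.5985 0.1755 0.1162]
shift [ 0.0449 -0.0059  0.0657] rotfrac [ 0.027  0.029 -0.044] deg [ 0.8  0.8 -1.3] force [-0.5  1.  -1.7] width 0.0298 t 10.67
base now rel anvil [-0.0105 -0.0795  0.0203]
```

>>> servo_tool(moves="0.0135 -0.0015 0.018 0.008 0.012 -0.015 1;0.0135 -0.0015 0.018 0.008 0.012 -0.015 1;0.0115 -0.002 0.016 0.008 0.012 -0.015 1;0.006 -0.001 0.01 0 0 0 1;0 0 0 0 0 0 1")

```text
time_s: 11.08
tool_pos: [0.5996, 0.1739, 0.1237]
tool_rot: [179.8, -50.4, 79.6]
force: [0.2, 0.7, -0.6]
grip_width: 0.0297
```

```bash
python3 log.py; python3 pl.py 80 .0 .003;python3 - <<'E'
from snap import *
c=env.read_camera("side")
cv2.imwrite("pics/s6.png",cv2.resize(c["img"][80:280,220:400,::-1],None,fx=3,fy=3,interpolation=2))
E
python3 snap.py w6; python3 held.py w6
```

```text
11.0833 [[-21.036, 23.768, 33.216, 110.733, -69.48, 72.3, 37.537], [0.6, 0.174, 0.124], [179.797, -50.406, 79.572]] [ 0.2  0.7 -0.6] 0.029747901045353683
tcp [0.5985 0.1755 0.1072]
shift [-0.0118 -0.0014  0.0116] rotfrac [ 0.019  0.003 -0.01 ] deg [ 0.5  0.1 -0.3] force [ 0.2  0.7 -0.6] width 0.0297 t 11.08
base now rel anvil [ 0.0012 -0.0018  0.0196]
w6 3610 mean [ 0.0239  0.0003 -0.0188] n [ 0.7752  0.0094 -0.6317] angle xz 50.82 tilt y 0.54 ext [[0.0153, -0.0137, -0.0295], [0.0235, 0.0002, -0.0192], [0.0338, 0.015, -0.0064]]
w6 83 mean [ 0.023   0.0001 -0.0195] n [ 0.6852 -0.0189 -0.7281] angle xz 43.26 tilt y -1.08 ext [[0.0147, -0.0139, -0.028], [0.0211, -0.0006, -0.0203], [0.0343, 0.0153, -0.008]]
```

View pics/s6.png

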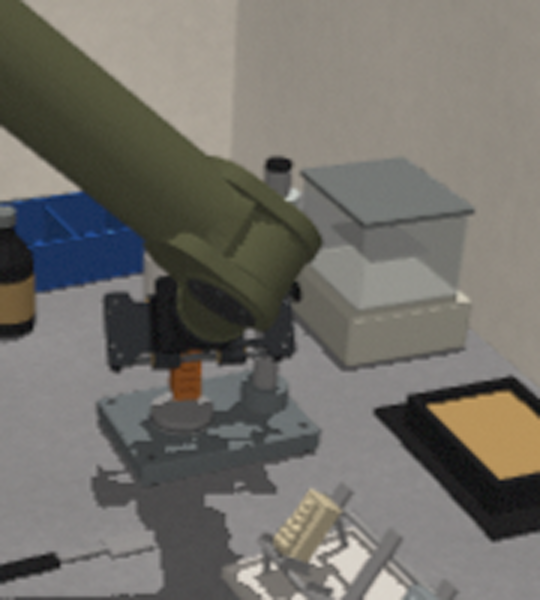

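View pics/w6.png

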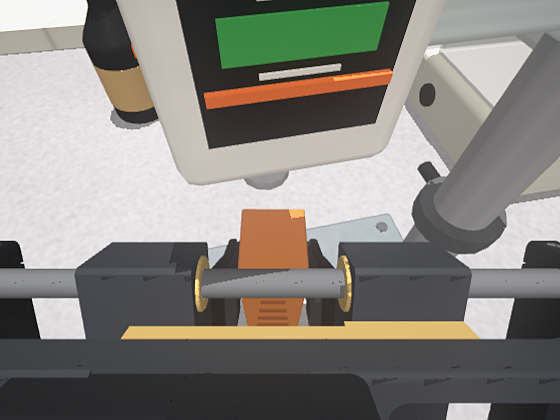

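>>> servo_tool(moves="-0.005 -0.001 0.005 0.01 0.005 -0.004 1;-0.004 0 0.004 0.01 0.005 -0.004 1;0 0 0 0 0 0 1;0 0 0 0 0 0 1")

```text
time_s: 11.52
tool_pos: [0.6005, 0.1666, 0.109]
tool_rot: [-180.0, -50.4, 79.4]
force: [-0.3, -0.3, -1.4]
grip_width: 0.0298
```

```bash
python3 log.py; python3 pl.py 80 .0 .0 50.7
```

```text
11.5167 [[-19.978, 25.53, 33.008, 110.686, -70.31, 72.678, 39.39], [0.6, 0.167, 0.109], [-179.971, -50.426, 79.406]] [-0.3 -0.3 -1.4] 0.029842243850412443
tcp [0.5985 0.1753 0.1042]
shift [ 0.0015 -0.0036  0.0093] rotfrac [ 0.015  0.01  -0.013] deg [ 0.4  0.3 -0.4] force [-0.3 -0.3 -1.4] width 0.0298 t 11.52
base now rel anvil [ 0.0019 -0.009   0.0048]
```

>>> servo_tool(moves="0.003 -0.002 0.0035 0.008 0.005 -0.006 1;0.002 -0.001 0.003 0.007 0.005 -0.006 1;0 0 0 0 0 0 1;0 0 0 0 0 0 1")

```text
time_s: 11.85
tool_pos: [0.5992, 0.1738, 0.1076]
tool_rot: [-179.8, -50.7, 79.7]
force: [0.3, 0.5, -1.7]
grip_width: 0.0301
```

```bash
python3 log.py; python3 pl.py 80 .0 .0 50.7
```

```text
11.85 [[-20.278, 25.679, 32.641, 110.771, -70.643, 72.573, 39.504], [0.599, 0.174, 0.108], [-179.813, -50.665, 79.686]] [ 0.3  0.5 -1.7] 0.03009384522841453
tcp [0.5985 0.1753 0.1042]
shift [-0.0018 -0.0009  0.0032] rotfrac [ 0.002  0.001 -0.007] deg [ 0.1  0.  -0.2] force [ 0.3  0.5 -1.7] width 0.0301 t 11.85
base now rel anvil [ 0.0006 -0.0015  0.0034]
```

>>> servo_tool(moves="-0.001 -0.0005 0.002 0 0 0 1;-0.0003 0 0.001 0 0 0 1;0 0 0 0 0 0 1;0 0 0 0 0 0 1")

```text
time_s: 12.18
tool_pos: [0.5992, 0.1758, 0.1052]
tool_rot: [-179.9, -50.7, 79.8]
force: [0.7, 0.9, -0.7]
grip_width: 0.03
```

```bash
python3 log.py; python3 pl.py 80 .0 .0 50.7
```

```text
12.1833 [[-20.335, 25.864, 32.488, 110.886, -70.945, 72.358, 39.784], [0.599, 0.176, 0.105], [-179.913, -50.712, 79.78]] [ 0.7  0.9 -0.7] 0.029986668740525874
tcp [0.5985 0.1753 0.1042]
shift [-0.0012 -0.0007  0.0002] rotfrac [ 0.003 -0.    -0.005] deg [ 0.1 -0.  -0.1] force [ 0.7  0.9 -0.7] width 0.03 t 12.18
base now rel anvil [0.0007 0.0005 0.001 ]
```

>>> servo_tool(moves="-0.0012 0 0.001 0 0 0 1;0 0 0 0 0 0 1;0 0 0 0 0 0 1")

```text
time_s: 12.43
tool_pos: [0.5996, 0.176, 0.1055]
tool_rot: [180.0, -50.9, 79.9]
force: [-0.1, 0.1, -1.3]
grip_width: 0.0301
```

```bash
python3 log.py; python3 pl.py 80 .0 .0 50.7
```

```text
12.4333 [[-20.238, 25.925, 32.429, 110.864, -71.095, 72.451, 39.964], [0.6, 0.176, 0.105], [179.973, -50.873, 79.9]] [-0.1  0.1 -1.3] 0.030091088625467406
tcp [0.5985 0.1753 0.1042]
shift [-0.0015 -0.001   0.0002] rotfrac [ 0.004 -0.006 -0.002] deg [ 0.1 -0.2 -0.1] force [-0.1  0.1 -1.3] width 0.0301 t 12.43
base now rel anvil [0.0012 0.0008 0.0013]
```

>>> servo_tool(moves="-0.0022 -0.0005 0.0017 0 0 0 1;0 0 0 0 0 0 1;-0.001 -0.0005 0.001 0 0 0 1;0 0 0 0 0 0 1")

```text
time_s: 12.77
tool_pos: [0.6002, 0.1762, 0.1051]
tool_rot: [179.7, -51.2, 80.1]
force: [-0.9, -0.0, -0.3]
grip_width: 0.0296
```

```bash
python3 log.py; python3 pl.py 80 .0 .0 50.7
```

```text
12.7667 [[-20.038, 26.075, 32.305, 110.96, -71.548, 72.524, 40.494], [0.6, 0.176, 0.105], [179.657, -51.22, 80.109]] [-0.9 -0.  -0.3] 0.029567231042291094
tcp [0.5985 0.1753 0.1042]
shift [-0.0014 -0.0016 -0.0004] rotfrac [ 0.009 -0.018  0.002] deg [ 0.3 -0.5  0.1] force [-0.9 -0.  -0.3] width 0.0296 t 12.77
base now rel anvil [0.0021 0.0014 0.0008]
```

>>> servo_tool(moves="0 0 0 0 0 0 0.25;0 0 0 0 0 0 0.1;0 0 0 0 0 0 0;0 0 0 0 0 0 -0.2;0 0 0 0 0 0 -0.3", squeeze=5)

```text
time_s: 13.18
tool_pos: [0.5997, 0.1771, 0.1037]
tool_rot: [179.8, -51.2, 80.1]
force: [0.6, 0.4, -0.8]
grip_width: 0.0501
```

```bash
python3 log.py; python3 snap.py w7; python3 held.py w7; python3 pl.py 80 .0 .0 50.7
```

```text
13.1833 [[-20.092, 26.156, 32.252, 111.004, -71.575, 72.445, 40.517], [0.6, 0.177, 0.104], [179.762, -51.167, 80.067]] [ 0.6  0.4 -0.8] 0.050082922516683004
w7 3800 mean [ 0.0248  0.0013 -0.0199] n [ 0.7802  0.0042 -0.6255] angle xz 51.28 tilt y 0.24 ext [[0.0159, -0.013, -0.031], [0.0245, 0.0012, -0.0203], [0.0346, 0.0156, -0.0073]]
w7 61 mean [ 0.0242  0.0026 -0.0185] n [ 0.7755 -0.0029 -0.6314] angle xz 50.85 tilt y -0.17 ext [[0.0158, -0.0131, -0.0287], [0.024, 0.0039, -0.0185], [0.0341, 0.0159, -0.0063]]
tcp [0.5985 0.1753 0.1042]
shift [-0.0008 -0.0009 -0.0018] rotfrac [ 0.006 -0.016  0.001] deg [ 0.2 -0.5  0. ] force [-0.4 -0.8  0.3] width 0.0522 t 13.23
base now rel anvil [ 0.0015  0.0022 -0.0005]
```

View pics/w7.png

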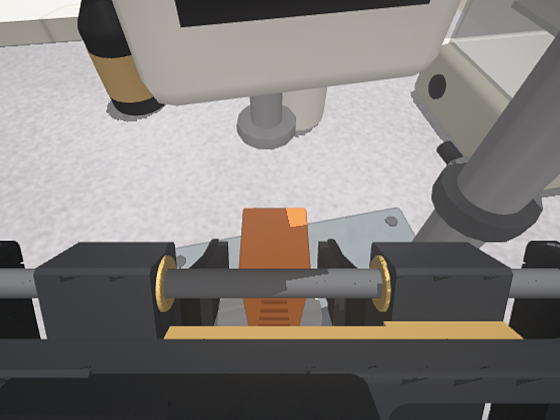

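>>> servo_tool(moves="0 0 -0.01 0 0 0 -0.5;0 0 -0.02 0 0 0 -0.6;0 0 -0.025 0 0 0 -0.6;0 0 -0.03 0 0 0 -0.6;0 0 -0.03 0 0 0 -0.6;0 0 -0.03 0 0 0 -0.6;0 0 -0.02 0 0 0 -0.6;0 0 0 0 0 0 -0.6")

```text
time_s: 13.9
tool_pos: [0.5735, 0.0433, 0.2127]
tool_rot: [-179.9, -51.0, 79.9]
force: [0.3, 0.2, -0.5]
grip_width: 0.0696
```

```bash
python3 log.py; python3 snap.py w8
python3 - <<'E'
from bar import *
c=load("w8.npz");W=pts(c);hsv=cv2.cvtColor(c["img"],cv2.COLOR_RGB2HSV)
m=(hsv[...,0]>3)&(hsv[...,0]<16)&(hsv[...,1]>140)&(hsv[...,2]>60)&(np.hypot(W[...,0]-.6,W[...,1]-.17)<.06)&(W[...,2]<.16)
for q,n in planes(W[m],3): print(len(q),q.mean(0).round(4),n.round(3),np.percentile(q,[1,99],axis=0).round(4).tolist())
E
```

```text
13.9 [[-12.571, 19.415, 39.649, 105.4, -60.085, 86.969, 36.617], [0.574, 0.043, 0.213], [-179.904, -51.034, 79.943]] [ 0.3  0.2 -0.5] 0.06962854008471532
1193 [0.5978 0.158  0.0976] [ 0.18   0.984 -0.006] [[0.584, 0.1552, 0.0507], [0.6115, 0.1611, 0.1356]]
712 [0.6007 0.1755 0.1353] [-0.002  0.004  1.   ] [[0.5861, 0.1588, 0.1343], [0.6157, 0.1928, 0.1364]]
41 [0.5969 0.1569 0.1034] [ 0.181  0.983 -0.011] [[0.5856, 0.1552, 0.0605], [0.6082, 0.1593, 0.1329]]
```

View pics/w8.png

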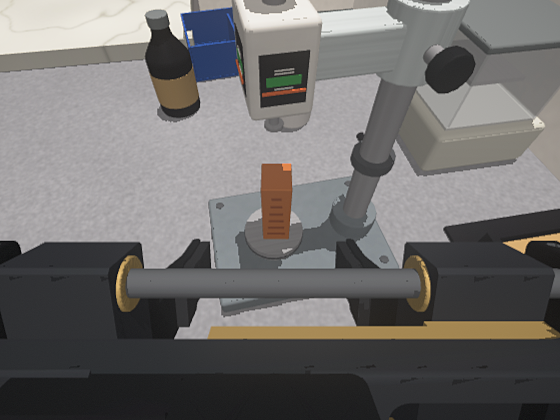

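```bash
cat > kn.py <<'E'
from ik import *
from go import delta
import sys
M=frame([0,0,-1],[0,-1,0])
from cell import env
o=env.get_obs();q=o["qpos"]
p=np.array([float(x) for x in sys.argv[1:4]]);print(o["tool_pos"].round(4),o["tool_rot"].round(1));delta(p,M)
if len(sys.argv)>4:
    r=follow(q,p,M,20);print(r[1],r[0][-1].round(),np.max(r[0],0).round(),np.min(r[0],0).round())
    r=follow(r[0][-1],np.array([.597,.1728,.385]),M,15);print(r[1],r[0][-1].round(),np.max(r[0],0).round(),np.min(r[0],0).round())
    r=follow(r[0][-1],np.array([.597,.1728,.267]),M,15);print(r[1],r[0][-1].round(),np.max(r[0],0).round(),np.min(r[0],0).round())
    M0=rots(q,S)[6]@F;w=R.from_matrix(M0.T@M).as_rotvec();d=p-o["tool_pos"]
    for k in range(4):
        f=(k+.5)/4;Mk=M0@R.from_rotvec(w*f).as_matrix();print(k,(Mk.T@d/12).round(4))
    print(w/.5/12)
E
python3 kn.py .57 .0 .385 s
```

```text
[0.5734 0.0448 0.2116] [-179.8  -51.1   79.9]
shift [ 0.1067  0.004  -0.1438] rotfrac [-1.243 -1.472  2.594] deg [-35.6 -42.2  74.3] force [ 0.1 -0.3  0.1] width 0.0697 t 13.95
4.650898214189915e-06 [-32.   7.  33.  81.  -4.  93. -89.] [-13.  19.  42. 107.  -4.  93.  37.] [-32.  -2.  32.  81. -60.  70. -89.]
9.903099158567803e-07 [ -40.   14.   27.   73.   -6.   94. -104.] [-32.  14.  33.  81.  -4.  94. -89.] [ -40.    7.   27.   73.   -6.   93. -104.]
9.468459142914335e-07 [ -40.   15.   27.   86.   -7.   81. -103.] [ -40.   15.   27.   86.   -6.   94. -103.] [ -40.   14.   27.   73.   -7.   81. -104.]
0 [ 0.0078 -0.0001 -0.0127]
1 [ 0.0053 -0.0001 -0.014 ]
2 [ 0.0027  0.0008 -0.0147]
3 [ 0.0005  0.0026 -0.0147]
[-0.10356591 -0.12269244  0.21614492]
```

>>> servo_tool(moves="0.0067 0 -0.011 -0.089 -0.105 0.185 1;0.0067 0 -0.011 -0.089 -0.105 0.185 1;0.0067 0 -0.011 -0.089 -0.105 0.185 1;0.0067 0 -0.011 -0.089 -0.105 0.185 1;0.0045 0 -0.012 -0.089 -0.105 0.185 1;0.0045 0 -0.012 -0.089 -0.105 0.185 1;0.0045 0 -0.012 -0.089 -0.105 0.185 1;0.0023 0.001 -0.0125 -0.089 -0.105 0.185 1;0.0023 0.001 -0.0125 -0.089 -0.105 0.185 1;0.0023 0.001 -0.0125 -0.089 -0.105 0.185 1;0 0 0 0 0 0 1")

```text
time_s: 14.87
tool_pos: [0.5656, 0.0252, 0.3206]
tool_rot: [-171.7, -12.4, 20.7]
force: [0.5, 0.5, -0.1]
grip_width: 0.0052
```

```bash
python3 log.py; python3 kn.py .57 .0 .385
```

```text
14.8667 [[-33.391, -0.778, 35.978, 96.313, -12.423, 76.526, -63.712], [0.566, 0.025, 0.321], [-171.673, -12.39, 20.685]] [ 0.5  0.5 -0.1] 0.005160784278430264
[0.5656 0.0252 0.3206] [-171.7  -12.4   20.7]
shift [ 0.0091  0.0156 -0.0669] rotfrac [-0.364 -0.375  0.749] deg [-10.4 -10.7  21.5] force [ 0.5  0.5 -0.1] width 0.0052 t 14.87
```

>>> servo_tool(moves="0.002 0.001 -0.02 -0.09 -0.094 0.187 1;0.002 0.002 -0.02 -0.09 -0.094 0.187 1;0.001 0.003 -0.02 -0.09 -0.094 0.187 1;0 0.002 -0.015 -0.09 -0.094 0.187 1;0 0 0 0 0 0 1")

```text
time_s: 15.28
tool_pos: [0.5596, 0.0149, 0.387]
tool_rot: [-180.0, 1.2, 0.5]
force: [-0.1, 0.6, -0.9]
grip_width: 0.0005
```

```bash
python3 log.py; python3 kn.py .597 .1728 .385; python3 snap.py w9
```

```text
15.2833 [[-35.293, 6.935, 35.078, 80.957, -4.028, 94.595, -90.136], [0.56, 0.015, 0.387], [-179.961, 1.245, 0.514]] [-0.1  0.6 -0.9] 0.000517418105696727
[0.5596 0.0149 0.387 ] [-180.     1.2    0.5]
shift [ 0.0388 -0.1575  0.0013] rotfrac [-0.001  0.043  0.018] deg [-0.   1.2  0.5] force [-0.1  0.6 -0.9] width 0.0005 t 15.28
```

View pics/w9.png

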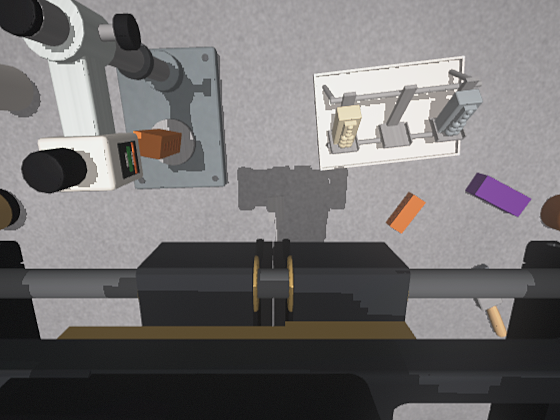

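Run:
```python
from h import *
c=load("w9.npz");W=pts(c)
m=(W[...,2]>.315)&(np.hypot(W[...,0]-.6,W[...,1]-.173)<.05)
p=W[m];z=np.percentile(p[:,2],90);q=p[p[:,2]>z-.004];print(len(p),z,cv2.minEnclosingCircle(q[:,:2].astype(np.float32)),q[:,:2].mean(0))
```

```text
1810 0.3269352965267563 ((0.5972915291786194, 0.17354576289653778), 0.015345619060099125) [0.59800037 0.17228102]
```

>>> servo_tool(moves="0.006 -0.026 0 0 0.01 0 1;0.006 -0.026 0 0 0.01 0.005 1;0.006 -0.026 0 0 0.01 0.005 1;0.006 -0.026 0 0 0.01 0.005 1;0.006 -0.026 0 0 0 0 1;0.006 -0.024 0 0 0 0 1;0 0 0 0 0 0 1")

```text
time_s: 15.92
tool_pos: [0.5889, 0.1697, 0.3709]
tool_rot: [-179.2, 0.8, 1.3]
force: [-0.4, 0.8, -0.8]
grip_width: 0.0005
```

```bash
python3 log.py; python3 kn.py .597 .1728 .35
```

```text
15.9167 [[-41.93, 13.542, 30.136, 75.643, -7.753, 93.206, -101.527], [0.589, 0.17, 0.371], [-179.152, 0.82, 1.325]] [-0.4  0.8 -0.8] 0.00045173878375169275
[0.5889 0.1697 0.3709] [-179.2    0.8    1.3]
shift [ 0.0085 -0.0026  0.0209] rotfrac [-0.029  0.029  0.046] deg [-0.8  0.8  1.3] force [-0.4  0.8 -0.8] width 0.0005 t 15.92
```

>>> servo_tool(moves="0.005 -0.002 0 -0.015 0.015 0.023 1;0.005 -0.001 0.005 -0.015 0.015 0.023 1;0 0 0.005 0 0 0 1;0 0 0 0 0 0 1")

```text
time_s: 16.25
tool_pos: [0.5975, 0.171, 0.3542]
tool_rot: [180.0, 0.2, 0.3]
force: [-0.5, -0.2, 0.0]
grip_width: 0.0005
```

```bash
python3 log.py; python3 kn.py .597 .1728 .285
```

```text
16.25 [[-42.28, 14.414, 30.22, 76.575, -7.214, 91.14, -102.713], [0.598, 0.171, 0.354], [179.961, 0.241, 0.251]] [-0.5 -0.2  0. ] 0.0004797428273278
[0.5975 0.171  0.3542] [180.    0.2   0.3]
shift [-0.0002 -0.0018  0.0692] rotfrac [0.001 0.008 0.009] deg [0.  0.2 0.3] force [-0.5 -0.2  0. ] width 0.0005 t 16.25
```

>>> servo_tool(moves="0 -0.001 0.008 0 0.004 0.004 1;0 -0.001 0.008 0 0.004 0.004 1;0 0 0.008 0 0 0 1;0 0 0.008 0 0 0 1;0 0 0 0 0 0 1")

```text
time_s: 16.67
tool_pos: [0.5977, 0.1704, 0.3215]
tool_rot: [-179.8, -0.2, -0.2]
force: [0.1, 0.5, -0.4]
grip_width: 0.0004
```

```bash
python3 log.py; python3 kn.py .597 .1728 .285;python3 - <<'E'
from snap import *
c=env.read_camera("side")
cv2.imwrite("pics/s10.png",cv2.resize(c["img"][80:280,220:400,::-1],None,fx=3,fy=3,interpolation=2))
E
```

```text
16.6667 [[-42.533, 14.072, 30.047, 80.609, -7.152, 86.914, -103.053], [0.598, 0.17, 0.322], [-179.795, -0.215, -0.172]] [ 0.1  0.5 -0.4] 0.0003914332910202838
[0.5977 0.1704 0.3215] [-179.8   -0.2   -0.2]
shift [-0.0009 -0.0023  0.0365] rotfrac [-0.007 -0.008 -0.006] deg [-0.2 -0.2 -0.2] force [ 0.1  0.5 -0.4] width 0.0004 t 16.67
```

View pics/s10.png

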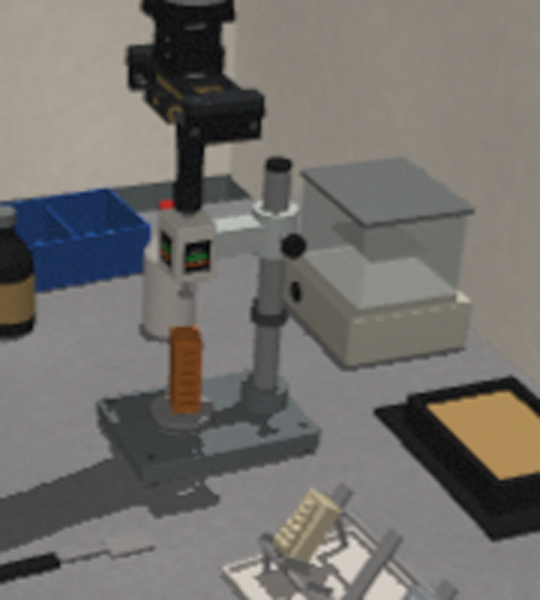

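>>> servo_tool(moves="0 -0.001 0.008 -0.003 -0.004 -0.003 1;0 -0.001 0.008 -0.003 -0.004 -0.003 1;0 0 0.008 0 0 0 1;0 0 0.006 0 0 0 1;0 0 0 0 0 0 1")

```text
time_s: 17.13
tool_pos: [0.5982, 0.1702, 0.2956]
tool_rot: [-179.9, -0.2, -0.1]
force: [0.5, 0.0, -0.3]
grip_width: 0.0001
```

```bash
python3 log.py; python3 kn.py .597 .1728 .267;python3 - <<'E'
from snap import *
c=env.read_camera("side")
cv2.imwrite("pics/s11.png",cv2.resize(c["img"][140:230,260:310,::-1],None,fx=6,fy=6,interpolation=2))
E
```

```text
17.1333 [[-42.574, 14.43, 29.893, 83.128, -7.225, 84.122, -102.859], [0.598, 0.17, 0.296], [-179.897, -0.201, -0.107]] [ 0.5  0.  -0.3] 8.117538497596079e-05
[0.5982 0.1702 0.2956] [-1.799e+02 -2.000e-01 -1.000e-01]
shift [-0.0013 -0.0025  0.0286] rotfrac [-0.004 -0.007 -0.004] deg [-0.1 -0.2 -0.1] force [ 0.5  0.  -0.3] width 0.0001 t 17.13
```

View pics/s11.png

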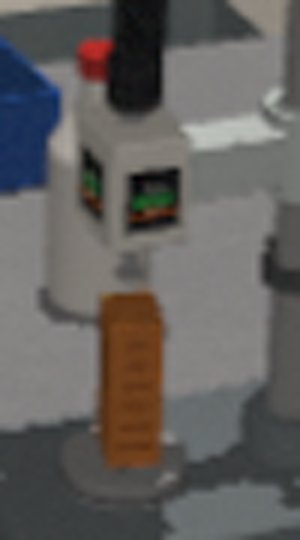

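>>> servo_tool(moves="0 -0.001 0.006 0 0 0 1;0 -0.001 0.006 0 0 0 1;0 0 0.006 0 0 0 1;0 0 0 0 0 0 1")

```text
time_s: 17.52
tool_pos: [0.5985, 0.1702, 0.2789]
tool_rot: [-180.0, -0.3, -0.2]
force: [-0.8, 0.3, -0.2]
grip_width: 0.0007
```

```bash
python3 log.py; python3 kn.py .597 .1728 .267;python3 - <<'E'
from snap import *
c=env.read_camera("side");c2=env.read_camera("top")
W=pts(c2);m=(np.abs(W[...,0]-.62)<.15)
cv2.imwrite("pics/s12.png",cv2.resize(c["img"][140:230,260:310,::-1],None,fx=6,fy=6,interpolation=2))
E
```

```text
17.5167 [[-42.626, 14.716, 29.809, 84.694, -7.276, 82.274, -102.9], [0.598, 0.17, 0.279], [-179.983, -0.256, -0.217]] [-0.8  0.3 -0.2] 0.000714908225579058
[0.5985 0.1702 0.2789] [-180.    -0.3   -0.2]
shift [-0.0016 -0.0026  0.0119] rotfrac [-0.001 -0.009 -0.008] deg [-0.  -0.3 -0.2] force [-0.8  0.3 -0.2] width 0.0007 t 17.52
```

View pics/s12.png

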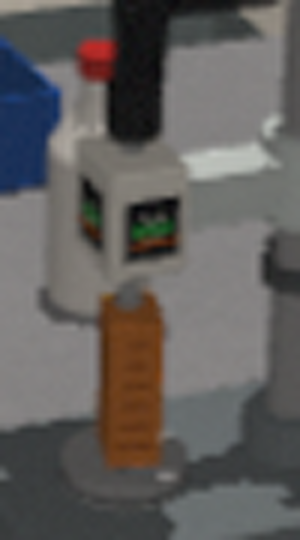

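>>> servo_tool(moves="0 0 0.003 0 0 0 1;0 0 0.003 0 0 0 1;0 0 0.002 0 0 0 1;0 0 0 0 0 0 1")

```text
time_s: 17.95
tool_pos: [0.5988, 0.1703, 0.2721]
tool_rot: [-180.0, -0.3, -0.2]
force: [-0.0, -0.2, 1.1]
grip_width: 0.0005
```

```bash
python3 log.py
python3 - <<'E'
from snap import *
c=env.read_camera("side")
cv2.imwrite("pics/s13.png",cv2.resize(c["img"][150:210,265:305,::-1],None,fx=9,fy=9,interpolation=2))
E
```

```text
17.95 [[-42.616, 14.834, 29.765, 85.331, -7.353, 81.478, -102.83], [0.599, 0.17, 0.272], [-179.955, -0.309, -0.205]] [-0.  -0.2  1.1] 0.0005288731305056412
```

View pics/s13.png

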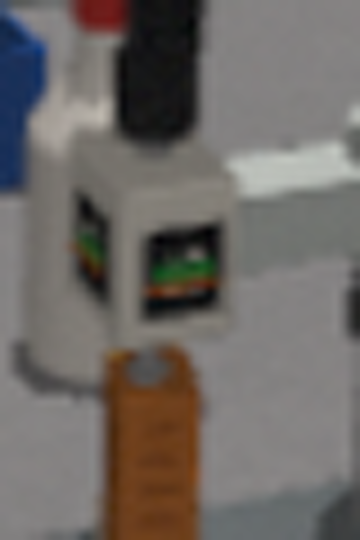

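>>> servo_tool(moves="0 0 0.0025 0 0 0 1;0 0 0.0025 0 0 0 1;0 0 0 0 0 0 1;0 0 0 0 0 0 1")

```text
time_s: 18.33
tool_pos: [0.5988, 0.1703, 0.2678]
tool_rot: [-179.9, -0.3, -0.2]
force: [-1.4, -0.4, 3.4]
grip_width: 0.0004
```

```bash
python3 log.py
python3 - <<'E'
from snap import *
c=env.read_camera("side")
cv2.imwrite("pics/s14.png",cv2.resize(c["img"][150:210,265:305,::-1],None,fx=9,fy=9,interpolation=2))
E
```

```text
18.3333 [[-42.608, 14.897, 29.74, 85.747, -7.412, 80.975, -102.783], [0.599, 0.17, 0.268], [-179.924, -0.335, -0.204]] [-1.4 -0.4  3.4] 0.00042345161182263545
```

View pics/s14.png

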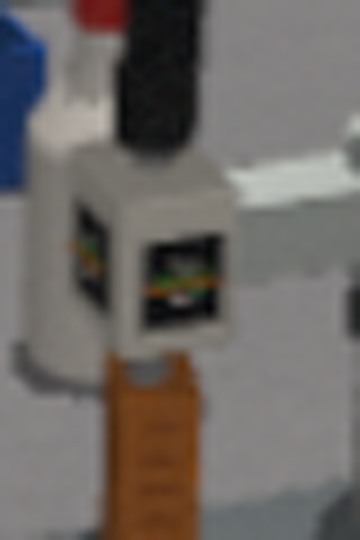

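>>> servo_tool(moves="0 0 -0.005 0 0 0 1;0 0 -0.015 0 0 0 1;0 0 -0.03 0 0 0 1;0 0 -0.035 0 0 0 1;0 0 -0.03 0 0 0 1;-0.004 0.03 -0.01 0 0 0 1;-0.005 0.035 0 0 0 0 1;-0.005 0.035 0 0 0 0 1;-0.005 0.035 0 0 0 0 1;-0.005 0.03 0 0 0 0 1;0 0 0 0 0 0 1")

```text
time_s: 19.3
tool_pos: [0.5734, 0.0031, 0.3948]
tool_rot: [179.8, -0.1, 0.3]
force: [0.5, -1.1, -0.5]
grip_width: 0.0003
```

```bash
python3 log.py; python3 snap.py w15
python3 - <<'E'
from snap import *
c=env.read_camera("side")
a=cv2.resize(c["img"][150:240,255:315,::-1],None,fx=6,fy=6,interpolation=2)
w=load("w15.npz")["img"][:,:,::-1]
cv2.imwrite("pics/s15.png",a)
E
```

```text
19.3 [[-34.13, 7.773, 35.546, 79.334, -4.327, 94.164, -88.85], [0.573, 0.003, 0.395], [179.802, -0.148, 0.31]] [ 0.5 -1.1 -0.5] 0.00031711129983897225
```

View pics/s15.png

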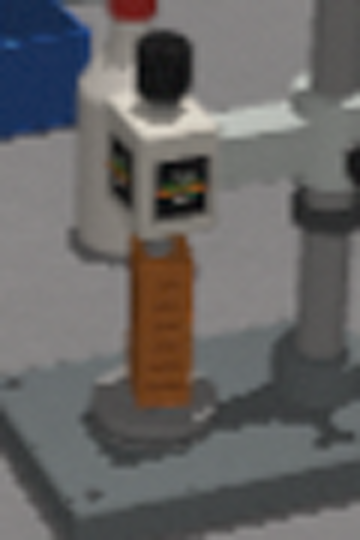

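View pics/w15.png

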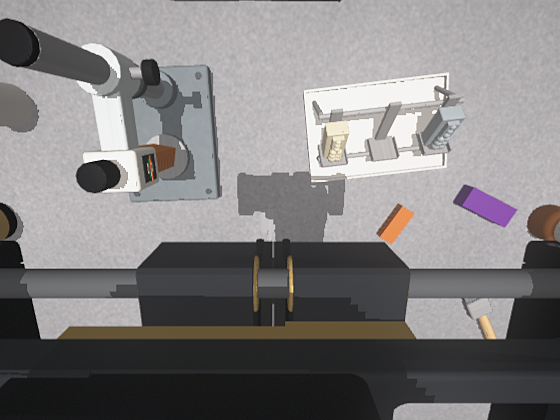

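Run:
```python
from bar import *
c=load("w15.npz");W=pts(c);hsv=cv2.cvtColor(c["img"],cv2.COLOR_RGB2HSV)
dark=c["img"].max(-1)<70
m=dark&(W[...,2]>.22)&(W[...,2]<.3)&(np.hypot(W[...,0]-.6,W[...,1]-.173)<.02)
print("knob top",np.percentile(W[m][:,2],[50,90,97]),m.sum())
cr=c["img"][125:215,110:200,::-1]; cv2.imwrite("pics/w15c.png",cv2.resize(cr,None,fx=6,fy=6,interpolation=2))
```

```text
knob top [0.25639263 0.25769803 0.25808963] 1102
```

View pics/w15c.png

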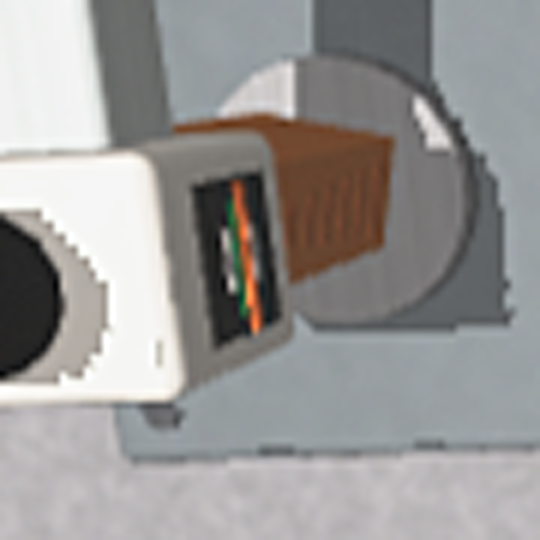

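Run:
```python
from ik import *
from cell import env
o=env.get_obs();q=o["qpos"];M0=R.from_euler("xyz",o["tool_rot"],degrees=True).as_matrix()
M=R.from_euler("xyz",[-180,-51,80],degrees=True).as_matrix();p=np.array([.565,-.01,.235])
r=follow(q,p,M,20);print(r[1],r[0][-1].round(),np.max(r[0],0).round(),np.min(r[0],0).round())
w=R.from_matrix(M0.T@M).as_rotvec();d=p-o["tool_pos"]
for k in range(4):
    f=(k+.5)/4;print(k,((M0@R.from_rotvec(w*f).as_matrix()).T@d/14).round(4))
print((w/.5/14).round(3))
```

```text
8.14731897172077e-06 [ -9.  20.  42. 102. -58.  93.  38.] [ -9.  20.  46. 104.  -5.  94.  38.] [-34.  -2.  35.  79. -58.  73. -89.]
0 [-0.002   0.0021  0.0111]
1 [-0.0048  0.0026  0.0101]
2 [-0.0073  0.0021  0.0086]
3 [-0.0092  0.0006  0.0069]
[ 0.088  0.105 -0.183]
```

>>> servo_tool(moves="-0.002 0.002 0.011 0.088 0.105 -0.183 1;-0.002 0.002 0.011 0.088 0.105 -0.183 1;-0.002 0.002 0.011 0.088 0.105 -0.183 1;-0.005 0.0026 0.01 0.088 0.105 -0.183 1;-0.005 0.0026 0.01 0.088 0.105 -0.183 1;-0.005 0.0026 0.01 0.088 0.105 -0.183 1;-0.005 0.0026 0.01 0.088 0.105 -0.183 1;-0.007 0.002 0.0086 0.088 0.105 -0.183 1;-0.007 0.002 0.0086 0.088 0.105 -0.183 1;-0.007 0.002 0.0086 0.088 0.105 -0.183 1;-0.007 0.002 0.0086 0.088 0.105 -0.183 1;-0.009 0 0.007 0.088 0.105 -0.183 1;-0.009 0 0.007 0.088 0.105 -0.183 1;0 0 0 0 0 0 1")

```text
time_s: 20.57
tool_pos: [0.5647, 0.0242, 0.2451]
tool_rot: [-177.4, -48.9, 76.5]
force: [-0.7, -0.3, -1.8]
grip_width: 0.0005
```

```bash
python3 log.py; python3 snap.py w16;  python3 - <<'E'
from bar import *
c=load("w16.npz");W=pts(c);hsv=cv2.cvtColor(c["img"],cv2.COLOR_RGB2HSV)
m=(hsv[...,0]>3)&(hsv[...,0]<16)&(hsv[...,1]>140)&(hsv[...,2]>60)&(np.hypot(W[...,0]-.6,W[...,1]-.17)<.06)&(W[...,2]<.16)
for q,n in planes(W[m],2): print(len(q),q.mean(0).round(4),n.round(3),np.percentile(q,[1,99],axis=0).round(4).tolist())
E
```

```text
20.5667 [[-16.152, 16.844, 45.029, 103.795, -56.998, 89.298, 31.519], [0.565, 0.024, 0.245], [-177.426, -48.894, 76.455]] [-0.7 -0.3 -1.8] 0.0004576461918134874
929 [0.5978 0.1579 0.0962] [ 0.175  0.984 -0.007] [[0.5839, 0.1552, 0.0503], [0.6113, 0.161, 0.1356]]
79 [0.6018 0.1616 0.1351] [-0.002  0.138  0.99 ] [[0.5849, 0.1578, 0.1341], [0.6127, 0.1645, 0.1364]]
```

View pics/w16.png

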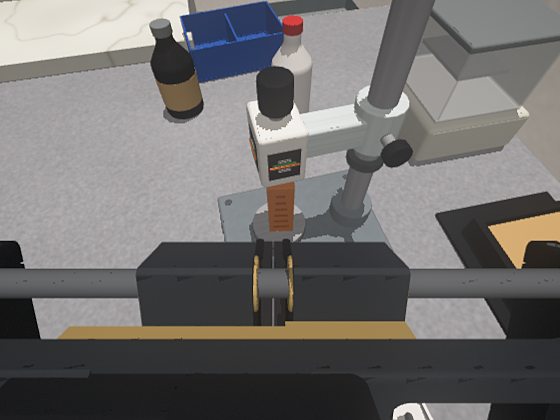

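```bash
python3 - <<'E'
from h import *
c=load("w16.npz");W=pts(c);print("cam",c["T"][:3,3].round(3))
cv2.imwrite("pics/w16c.png",cv2.resize(c["img"][135:195,240:315,::-1],None,fx=9,fy=9,interpolation=2))
hsv=cv2.cvtColor(c["img"],cv2.COLOR_RGB2HSV)
R_=(slice(140,180),slice(262,305))
h=hsv[R_];w=W[R_]
o=(h[...,0]<16)&(h[...,0]>3)&(h[...,1]>160)&(h[...,2]>100)&(w[...,2]>.15);g=(h[...,0]>45)&(h[...,0]<80)&(h[...,1]>100)&(h[...,2]>60)
for n,m in(("orange",o),("green",g)): print(n,m.sum(),np.percentile(w[m],[2,50,98],axis=0).round(4).tolist())
E
```

```text
cam [ 0.556 -0.041  0.398]
orange 52 [[0.5857, 0.1428, 0.185], [0.5976, 0.1437, 0.1863], [0.6124, 0.1454, 0.1873]]
green 32 [[0.589, 0.1435, 0.1876], [0.598, 0.1445, 0.1886], [0.6081, 0.1453, 0.1896]]
```

View pics/w16c.png

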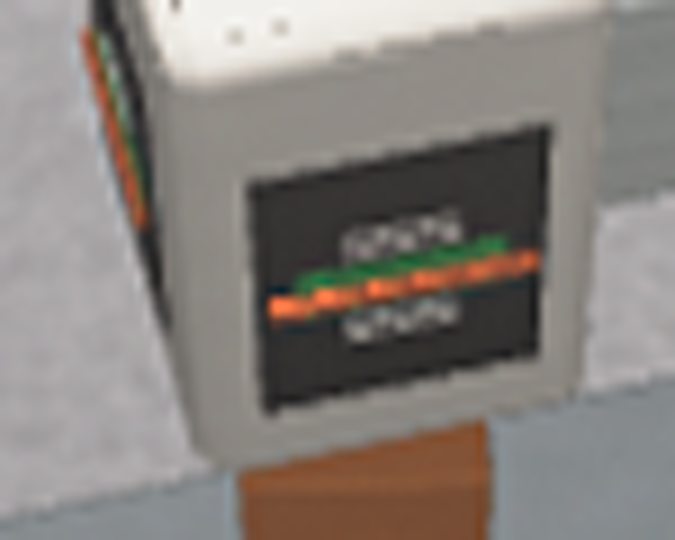

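```bash
python3 -c "
from cell import env
print(env.get_obs()['time_s'],env.sign_off())"
```

```text
the job is handed in; nothing more can be done
20.6167 None
```

I took the amber bar out of the rack's middle place and stood it on the anvil. I then pressed the gauge head down by its knob until the pointer was in the green band, backed away, and handed the job in at 20.6 s. No verdict is reported, so what follows rests on my own last checks.

- **Bar:** It stands upright, with its top face level to well under 1 degree. The wrist camera put its axis about 4.7 mm from the anvil centre, against the 12 mm allowed. That figure was taken before pressing; the bar's front face read the same position afterwards.
- **Foot:** My three estimates of how far it is pressed in differ a little but all lie within 4 to 10 mm:
  - About 5.2 mm from the knob height seen by the wrist camera.
  - About 6.2 mm from the height of the tool while pressing.
  - About 6.3 mm from the pointer's height against the band.
- **Pointer:** The last wrist view shows it at the lower part of the green band, partly because that camera looks down on it. It never came near the stop, and it still read in the band after I let go.
- **Other things:** The models, bottles and loose blocks looked undisturbed in the last views I looked at. I did not measure their positions or those of the scraper and jar.

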